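# Turn the heat block over and clamp it on the bench heater

## Robot

A 6-joint arm with a two-finger parallel gripper is mounted at the origin on the work surface. World frame = base frame: x ahead of the robot, y to its left, z up, the work surface at z = 0. Lengths are in m, angles in degrees, forces in N, time in s.
With the tool pointing down it reaches from about 0.25 to 0.725 m from the base axis. Payload 9.7 kg.
Tool frame: the origin (TCP) lies midway between the tips of the shut fingers; the grasp point (between the pads) lies 19 mm behind it; y points along the fingers, x is the direction in which the jaws open and shut, and the axes are right-handed (so a half turn about y gives the same grasp; the last joint's range is limited). The gripper opens to 85 mm and grips with 20 to 120 N. Pads are 22 mm wide; open, the fingers measure 114 mm over their backs; the gripper's body (76 mm by 85 mm) begins 54 mm behind the grasp point. The pads swing forward as they close: fully open they stand 13 mm farther back than shut.
Start: joints at [-71.677, 4.979, 10.078, 95.1, 0, 90], TCP at [0.173, -0.522, 0.231] pointing down, gripper open.
Joint ranges: [-179.16, 179.16], [-48.56, 103.87], [-65.8, 70.77], [-126.05, 130.52], [-82.76, 87.17], [-180, 180]. Speed limits (degrees/s): [127.2, 127.2, 147.25, 180, 180, 180].

## Interface

Orientations are given as [roll, pitch, yaw] about the fixed x, y, z axes, in that order (R = Rz(yaw) Ry(pitch) Rx(roll)).
In Python, from workcell import get_obs, camera, job_done gives the robot as it stands.
- The arm moves only by the tool play_rows, never from a script. Its argument "moves" is a list of rows, each a list of 3 entries, a list of its own where there are three numbers: the turn, a rotation vector about the tool's x, y, z in degrees, then the shift along the tool's x, y, z in m, then the opening in per cent of the stroke, from 0 (shut) to 100 (fully open). A call has exactly 5 rows; each row is the pose to reach, as a shift and turn from the pose commanded when the call began, along the tool's axes at that moment; what a row does not reach only later rows make up. A row lasts 1/10 s, in which the tool goes at most 50 mm and 8.59 degrees, less where a joint would pass 70% of its speed; a pose out of reach is approached as far as the arm can. A call with a gripper value outside its range is refused whole. The fingers move at their own pace and stop on an object; "grip_force" is the grip in N (left out, the last holds). Time passes only in rows, so rows that repeat a pose let the fingers close, or fill a call up. It gives the time, the measured TCP pose, the force and the opening at its end, in the units of the state.
- get_obs(): the state, without advancing time (a new reading comes with each control period).
- camera(name): name is "scene" or "side" or "wrist"; returns a dict with "img" (420x560x3 uint8, red, green, blue), "fov_y" (degrees; the focal length in pixels is half the picture's height over the tangent of half this angle, whatever the lens; pixels are square), "cx", "cy" (the principal point, pixels), "world_from_camera" (4x4, takes a point from camera to world coordinates). Camera axes: x right, y up, looking along -z (the intrinsics and any distortion apply to the point x, -y, -z); pixel columns grow to the right and rows downward; lengths in m; the calibration is good to about 2 mm. A picture is of the moment at which its call begins. There is no depth.
- job_done(): hands the job in, once; it reports no verdict.
The state is a dict: "time": time; "q": joint angles; "qd": joint speeds; "joint_efforts": joint torques, N m; "ee_pos": TCP position; "tcp_rot": TCP orientation; "wrist_force": force on the tool from outside, world axes, zero at the start; "torque": the same for the moment, N m; "opening": finger opening in m.
Only numpy, scipy, OpenCV 4.12 (cv2) and the standard library are available. Lean on these libraries where they do the work, as an engineer would, in place of code of your own. Each camera call takes 0.05 s, during which the arm holds its last target.

## Task

One of the two aluminium heat blocks lies upside down, with its plain base showing instead of its wells. Turn that block right way up, set it on the dark hot plate of the bench heater against the fence, with its narrow nose pointing away from the heater's dial end, and then swing the cam lever past centre so that it clamps the block. Leave the other block, the pot and the tube rack alone.

Things in the scene. Friction and masses are not known exactly. Their poses are not given: they have to be found in the camera images.
- block: The upside-down block, aluminium, 60 (its x) x 44 (y) x 40 mm (z), 0.15 to 0.31 kg. Its last 12 mm at +x are a nose 28 mm wide; both end faces are flat, 60 mm apart. Six dark round wells are on one 60 x 44 face; the opposite face (base) is plain. Origin: centre of the WELL face. z points from wells to base: up at the start, must point down at the end. x points to the nose.
- block_base (a point): On the block: the centre of the plain base face, 40 mm along the block's z from its origin.
- block_nose (a point): On the block: the centre of the nose's end face (x = 30 mm, y = 0, halfway up).
- spare: The lookalike block, same size and shape, already right way up (wells on top) on the bench. Leave it. Origin: centre of its underside; x to its nose, z up.
- pot: Upright white-labelled sample pot with a blue screw cap, 52 mm diameter, 62 mm tall, 0.12 kg, on the bench. Leave it. Origin: centre of its underside.
- rack: Red rack of small tubes, 60 mm (its x) x 100 mm (its y), 67 mm tall with the tubes, on the bench. Leave it. Origin: centre of its underside.
- heater: White bench heater, fixed. Deck (top) 45 mm above the bench, x -75 to 75 mm, y -120 to 50 mm. Origin: on the bench under the seat. Black dial and display on its -x end. On the deck: dark 66 x 62 mm hot plate (flush); fence 44 mm long, 26 mm high, its face at y = 22 mm (10 mm thick); opposite, the clamp pad and its guide (50 mm long, 20 mm high, y -62 to -49 mm).
- seat (a point): On the hot plate, at deck height: where the centre of the block's base must come, the block then touching the fence. Axes are the heater's: +x is the way the nose must point (away from the dial), +y points to the fence, the pad is on the -y side. Nothing stands beside the block's two ends.
- cam_lever (a joint): Lever angle about its vertical pivot: 0 open, 2.0 clamped (stop). In the heater's frame it points at -2.4 rad from +x (towards -x,-y) at 0, and turns anticlockwise seen from above, through -y, to -0.4 rad at 2.0. Free until the pad meets the block at about 0.9, then sprung (about 2 N at the tip) to the centre at 1.7, past which it snaps to 2.0 and stays; let go before 1.7 it springs back.
- cam_tip (a point): On the lever: the middle of the upright black grip (18 mm diameter, 24 mm tall) at its end, 80 mm from the pivot; the grip stretches from 25 to 49 mm above the deck. The steel arm from pivot to grip is 13 mm wide and 10 mm thick.
- cam_pivot (a point): The lever's pivot axis, at the arm's height: on the heater at x = 0, y = -82 mm, 36 mm above the deck.
- pad: The sprung rubber clamp pad, 34 mm long, 3 to 21 mm above the deck. Origin: the middle of its back; its face lies 8 mm further along the heater's +y, at y = -33.5 mm in the heater's frame with the lever at 0 (3 mm nearer the fence at 0.25). It pushes the block to the fence as the lever closes.
There are look-alikes about, which are no part of the job. What is shaped like the block but purple is not meant.

How it is judged (in metres and radians):
On the way:
1. the block stands wells-up on the hot plate, nose the right way, with the lever not yet past centre (angle between block's own z axis and vertical above 3 rad and z of block_base in the frame of seat between -0.003 and 0.003 m and horizontal distance between block_base and seat below 0.018 m and x of block_nose in the frame of seat above 0.015 m and value of joint cam_lever below 1.6 rad), for 0.2 s.
At the end, for the whole second after the job is handed in: Block wells-up on the hot plate (4 deg, 2.5 mm), within 8 mm of the seat along the fence, within 3 mm of touching it and 4 deg parallel, nose away from the dial end, at rest; cam lever past centre (above 1.88 rad) and the pad pressing the block with over 4 N (angle between block's own z axis and vertical above 3.07 rad and z of block_base in the frame of seat between -0.0025 and 0.0025 m and x of block_base in the frame of seat between -0.008 and 0.008 m and y of block_base in the frame of seat between -0.003 and 0.003 m and x of block_nose in the frame of seat above 0.02 m and angle between the x axis of block and the x axis of heater, either way round below 0.07 rad and value of joint cam_lever above 1.88 rad and contact force between pad and block above 4 N and linear speed of block below 0.02 m/s).
It fails at once if the spare block was moved more than 20 mm or tipped (distance of spare from where it was at the start of the episode above 0.02 m or angle between spare's own z axis and vertical above 0.3 rad).
It fails at once if the pot was moved more than 20 mm or tipped (distance of pot from where it was at the start of the episode above 0.02 m or angle between pot's own z axis and vertical above 0.3 rad).
It fails at once if the rack was moved more than 20 mm or tipped (distance of rack from where it was at the start of the episode above 0.02 m or angle between rack's own z axis and vertical above 0.3 rad).
It also fails if it takes over 72 s, if anything falls off the work surface, if the arm or the gripper's body presses on something with over 40 N, if the wrist force passes 120 N, or if a joint passes its speed limit or range.

## Working session

There is one attempt and no reset: what is moved stays moved. The work goes in short steps, Python scripts to look and compute and a tool call to move; the robot and the scene stay as the last step left them, time stands still between calls to the robot, and variables do not carry over. Pictures are saved under pics/ and viewed, and the job is handed in when it is done.

Besides the shell and the picture viewer there is one more tool, called by a JSON object that holds its "name" and its "arguments". play_rows: Moves the arm, as the interface text tells. Its arguments: {"type":"object","properties":{"moves":{"type":"array"},"grip_force":{"type":"number"}},"required":["moves"]}

```bash
mkdir -p pics; ls; python3 - <<'E'
from workcell import get_obs,camera
import cv2,numpy as np
np.set_printoptions(precision=4,suppress=True)
o=get_obs();print(o)
for n in("scene","side","wrist"):
    c=camera(n);cv2.imwrite(f"pics/{n}0.png",c["img"][:,:,::-1]);print(n,{k:v for k,v in c.items() if k!="img"})
E
```

```text
pics
{'time': 0.0, 'q': array([-71.6761,   5.0099,  10.0325,  95.0983,   0.0004,  90.0005]), 'qd': array([ 0.0908, -0.0196,  0.1231,  0.035 ,  0.0223,  0.0538]), 'joint_efforts': array([ -0.0027, -52.0385,  46.4809,   0.0161,  -0.0002,  -0.    ]), 'ee_pos': array([ 0.1728, -0.5219,  0.2306]), 'tcp_rot': array([-89.9996,   0.0757, -71.6766]), 'wrist_force': array([0.4429, 0.4651, 0.3169]), 'torque': array([-0.051 ,  0.0002, -0.0153]), 'opening': 0.08536670610100774}
scene {'fov_y': 49.94792294733564, 'cx': 277.60608115135096, 'cy': 206.4952188491437, 'world_from_camera': array([[ 0.845 , -0.299 ,  0.4434,  1.0198],
       [ 0.5348,  0.4731, -0.7002, -0.6615],
       [-0.0004,  0.8287,  0.5596,  0.6257],
       [ 0.    ,  0.    ,  0.    ,  1.    ]])}
side {'fov_y': 45.72587169209211, 'cx': 271.5767793203862, 'cy': 205.89989588083697, 'world_from_camera': array([[-0.9864,  0.104 , -0.1271,  0.4296],
       [-0.1632, -0.7075,  0.6876,  0.8425],
       [-0.0184,  0.699 ,  0.7148,  0.9186],
       [ 0.    ,  0.    ,  0.    ,  1.    ]])}
wrist {'fov_y': 68.11907120725097, 'cx': 284.1571511480759, 'cy': 214.1627790851809, 'world_from_camera': array([[ 0.3153,  0.9128,  0.2595,  0.2383],
       [-0.949 ,  0.3037,  0.0848, -0.5009],
       [-0.0014, -0.273 ,  0.962 ,  0.3739],
       [ 0.    ,  0.    ,  0.    ,  1.    ]])}
```

View pics/scene0.png

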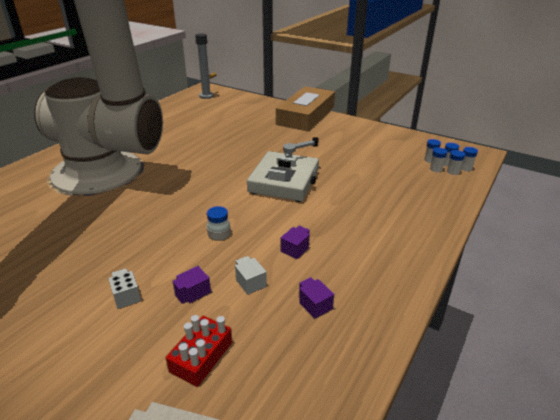

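View pics/side0.png

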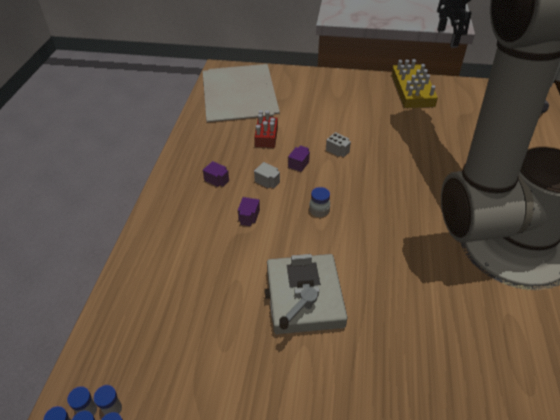

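View pics/wrist0.png

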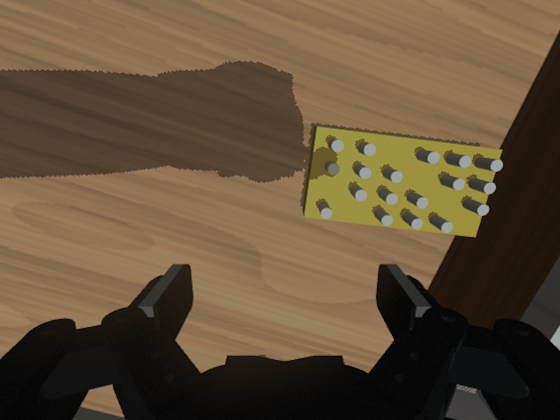

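Candidates in the scene view: plain aluminium block at (251,275) (wells hidden, so it is the target), aluminium with wells at (124,287) (the spare), purple look-alikes at (192,284), (295,241) and (317,297). I'll check the choice in a close crop.

```bash
python3 - <<'E'
import cv2,numpy as np
a=cv2.imread("pics/scene0.png");b=cv2.imread("pics/side0.png")
A=cv2.resize(a[250:300,220:287],None,fx=6,fy=6,interpolation=cv2.INTER_CUBIC)
B=cv2.resize(b[155:195,240:293],None,fx=7,fy=7,interpolation=cv2.INTER_CUBIC)
h=max(A.shape[0],B.shape[0]);im=np.zeros((h,A.shape[1]+B.shape[1],3),np.uint8);im[:A.shape[0],:A.shape[1]]=A;im[:B.shape[0],A.shape[1]:]=B
cv2.imwrite("pics/crop1.png",im)
A=cv2.resize(a[130:210,235:335],None,fx=4,fy=4,interpolation=cv2.INTER_CUBIC)
B=cv2.resize(b[245:340,255:355],None,fx=4,fy=4,interpolation=cv2.INTER_CUBIC)
h=max(A.shape[0],B.shape[0]);im=np.zeros((h,A.shape[1]+B.shape[1],3),np.uint8);im[:A.shape[0],:A.shape[1]]=A;im[:B.shape[0],A.shape[1]:]=B
cv2.imwrite("pics/crop2.png",im)
E
```

```text
(no output)
```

View pics/crop1.png

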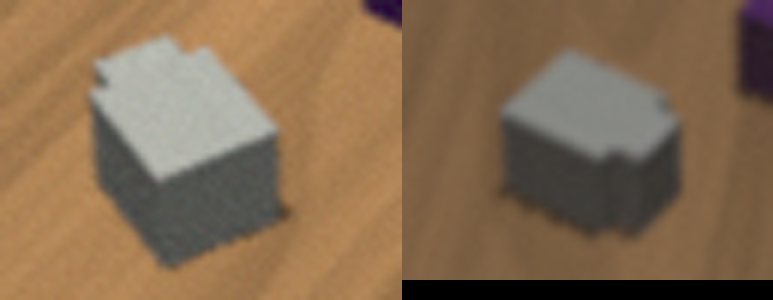

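View pics/crop2.png

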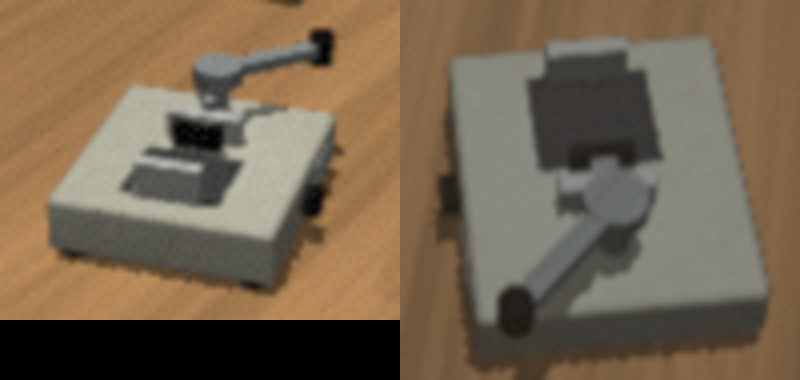

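```bash
cat > h.py <<'E'
import numpy as np,cv2
np.set_printoptions(precision=4,suppress=True)
from scipy.spatial.transform import Rotation as R
def load(n):
    from workcell import camera
    return camera(n)
def ray(c,u,v):
    f=210/np.tan(np.radians(c["fov_y"])/2)
    d=np.array([(u-c["cx"])/f,-(v-c["cy"])/f,-1.]);T=c["world_from_camera"]
    return T[:3,3],T[:3,:3]@d
def plane(c,u,v,z):
    o,d=ray(c,u,v);return o+d*(z-o[2])/d[2]
def proj(c,p):
    f=210/np.tan(np.radians(c["fov_y"])/2);T=c["world_from_camera"]
    q=T[:3,:3].T@(np.asarray(p,float)-T[:3,3]);return c["cx"]+f*q[0]/-q[2],c["cy"]-f*q[1]/-q[2]
def save(c,name,roi=None,k=1):
    im=np.ascontiguousarray(c["img"][:,:,::-1])
    if roi:im=im[roi[1]:roi[3],roi[0]:roi[2]]
    cv2.imwrite("pics/"+name,cv2.resize(im,None,fx=k,fy=k,interpolation=cv2.INTER_CUBIC))
E
python3 - <<'E'
from h import *
cs=load("scene");cd=load("side")
# block top corners from crops: scene crop origin(220,250) x6 ; side origin (240,155) x7, offset 402
S=lambda x,y:(220+x/6-.4,250+y/6-.4)
D=lambda x,y:(240+(x-402)/7-.4,155+y/7-.4)
print("scene base back corners", [plane(cs,*S(*p),.04) for p in((160,181),(277,130),(92,95),(207,48))])
print("scene nose", [plane(cs,*S(*p),.04) for p in((95,65),(168,36))])
print("side back", [plane(cd,*D(*p),.04) for p in((502,112),(569,49))], "shoulder",[plane(cd,*D(*p),.04) for p in((604,160),(665,95))],"nose",[plane(cd,*D(*p),.04) for p in((640,160),(680,122))])
for n,c in(("s",cs),("d",cd)):
    im=c["img"].astype(int);roi=(220,250,287,300) if n=="s" else (240,155,293,195)
    s=im[roi[1]:roi[3],roi[0]:roi[2]]
    print(n,[tuple(x) for x in s.reshape(-1,3)[::211][:8]])
    sat=s.max(2)-s.min(2);m=((sat<25)&(s.mean(2)>(115 if n=="s" else 95))).astype(np.uint8)
    k,l,st,ce=cv2.connectedComponentsWithStats(m);i=1+st[1:,4].argmax()
    m=(l==i).astype(np.uint8);print(st[i],ce[i]+roi[:2], plane(c,*(ce[i]+roi[:2]),.04))
    cn=max(cv2.findContours(m,0,cv2.CHAIN_APPROX_NONE)[0],key=cv2.contourArea)[:,0]+roi[:2]
    P=np.array([plane(c,*p,.04)[:2] for p in cn]);print(cv2.minAreaRect((P*1000).astype(np.float32)))
# heater
S=lambda x,y:(235+x/4-.4,130+y/4-.4)
D=lambda x,y:(255+(x-400)/4-.4,245+y/4-.4)
print("deck scene",[plane(cs,*S(*p),.045) for p in((132,86),(335,113),(275,240),(49,205))])
print("deck side",[plane(cd,*D(*p),.045) for p in((451,58),(709,38),(768,298),(478,328))])
print("plate side",[plane(cd,*D(*p),.045) for p in((528,80),(648,70),(662,158),(542,168))])
print("fence top side",[plane(cd,*D(*p),.071) for p in((547,42),(627,40),(627,52),(549,56))])
print("dial",plane(cd,*D(450,192),.02))
print("tip side",plane(cd,*D(517,297),.094))
print("piv side",plane(cd,*D(615,195),.086))
E
```

```text
scene base back corners [array([ 0.6372, -0.167 ,  0.04  ]), array([ 0.6551, -0.128 ,  0.04  ]), array([ 0.5951, -0.1461,  0.04  ]), array([ 0.6133, -0.1071,  0.04  ])]
scene nose [array([ 0.5871, -0.1337,  0.04  ]), array([ 0.5989, -0.109 ,  0.04  ])]
side back [array([ 0.6537, -0.125 ,  0.04  ]), array([ 0.6349, -0.1647,  0.04  ])] shoulder [array([ 0.6109, -0.104 ,  0.04  ]), array([ 0.594 , -0.1435,  0.04  ])] nose [array([ 0.5976, -0.1059,  0.04  ]), array([ 0.586 , -0.1291,  0.04  ])]
s [(np.int64(156), np.int64(118), np.int64(77)), (np.int64(170), np.int64(128), np.int64(82)), (np.int64(160), np.int64(119), np.int64(79)), (np.int64(176), np.int64(174), np.int64(164)), (np.int64(172), np.int64(130), np.int64(85)), (np.int64(158), np.int64(117), np.int64(75)), (np.int64(176), np.int64(132), np.int64(86)), (np.int64(156), np.int64(115), np.int64(74))]
[ 15   7  31  23 435] [248.8667 267.5034] [ 0.6215 -0.1365  0.04  ]
((619.2627563476562, -134.97879028320312), (43.25642776489258, 59.67228317260742), 63.118568420410156)
d [(np.int64(123), np.int64(95), np.int64(66)), (np.int64(58)
[... 437 characters left out ...]
9384766), 62.639312744140625)
deck scene [array([0.387 , 0.2853, 0.045 ]), array([0.5267, 0.3258, 0.045 ]), array([0.5734, 0.1607, 0.045 ]), array([0.4328, 0.121 , 0.045 ])]
deck side [array([0.5672, 0.1667, 0.045 ]), array([0.427 , 0.1313, 0.045 ]), array([0.3846, 0.293 , 0.045 ]), array([0.5253, 0.3318, 0.045 ])]
plate side [array([0.5228, 0.1755, 0.045 ]), array([0.4584, 0.1588, 0.045 ]), array([0.4451, 0.2163, 0.045 ]), array([0.5071, 0.2322, 0.045 ])]
fence top side [array([0.5135, 0.1682, 0.071 ]), array([0.4708, 0.1604, 0.071 ]), array([0.4699, 0.1687, 0.071 ]), array([0.5111, 0.1776, 0.071 ])]
dial [0.5562 0.2377 0.02  ]
tip side [0.5043 0.3413 0.094 ]
piv side [0.4653 0.2715 0.086 ]
```

The crops confirm it: the block at (251,275) shows a plain top face and a nose, with its nose toward the upper left. Next I'll locate the obstacles.

```bash
python3 - <<'E'
from h import *
cs=load("scene");cd=load("side")
for n,c in(("s",cs),("d",cd)):
    hsv=cv2.cvtColor(c["img"],cv2.COLOR_RGB2HSV)
    for nm,lo,hi in(("purple",(128,90,25),(160,255,255)),("blue",(108,120,50),(124,255,255)),("red",(0,180,60),(8,255,255))):
        m=cv2.inRange(hsv,lo,hi);k,l,st,ce=cv2.connectedComponentsWithStats(m)
        for i in range(1,k):
            if st[i,4]>60:print(n,nm,ce[i].round(),st[i,4],plane(c,*ce[i],{"purple":.025,"blue":.057,"red":.02}[nm])[:2])
print("spare",plane(cs,124,280,.04),plane(cd,338,141,.04))
E
```

```text
s purple [295. 241.] 689 [ 0.6464 -0.0025]
s purple [191. 285.] 963 [ 0.5476 -0.2211]
s purple [315. 297.] 986 [ 0.761  -0.1232]
s blue [351.  17.] 194 [-0.1407  1.9946]
s blue [388.  13.] 1044 [0.0005 2.2207]
s blue [451. 150.] 473 [0.8247 0.5417]
s blue [217. 214.] 239 [ 0.4726 -0.0466]
s red [199. 355.] 1509 [ 0.6618 -0.3323]
d purple [298. 156.] 284 [ 0.5465 -0.218 ]
d purple [215. 172.] 333 [ 0.7605 -0.1199]
d purple [248. 209.] 372 [0.6458 0.0019]
d blue [320. 194.] 177 [ 0.4707 -0.0447]
d blue [ 78. 397.] 356 [0.8441 0.5318]
d blue [104. 396.] 350 [0.7993 0.5219]
d blue [ 56. 414.] 232 [0.8705 0.5653]
d blue [ 83. 416.] 149 [0.8219 0.5605]
d blue [112. 416.] 109 [0.7726 0.5542]
d red [268. 133.] 99 [ 0.6496 -0.3188]
spare [ 0.4443 -0.2897  0.04  ] [ 0.4424 -0.2821  0.04  ]
```

```bash
cat >> h.py <<'E'
def rot(psi,lean=0,ll=None):
    # tool down with jaw axis yaw psi; lean = rotation (deg) about tool x (jaw axis)
    return R.from_euler('xyz',[-90,0,psi],degrees=True)*R.from_rotvec([lean,0,0],degrees=True)
def go(p,Rt):
    from workcell import get_obs
    o=get_obs();R0=R.from_euler('xyz',o["tcp_rot"],degrees=True)
    t=(R0.inv()*Rt).as_rotvec(degrees=True);s=R0.inv().apply(np.asarray(p)-o["ee_pos"])
    print("t",round(o["time"],2),"pos",o["ee_pos"],"rot",o["tcp_rot"],"q",o["q"].round(1),"open",round(o["opening"],4),"F",o["wrist_force"].round(1))
    print("TURN",t.round(2),"SHIFT",s.round(4),"dist",np.linalg.norm(s).round(3),"ang",np.linalg.norm(t).round(1))
E
python3 -c "
from h import *
go([.619,-.133,.21],rot(-27))
c=load('side');print(proj(c,[.25,.47,0]),proj(c,[.35,.47,0]))"
```

```text
t 0.35 pos [ 0.1729 -0.522   0.2311] rot [-89.9995   0.0228 -71.6765] q [-71.7   5.   10.1  95.1   0.   90. ] open 0.0856 F [-0.2 -0.1 -0.9]
TURN [ -0.01 -44.68  -0.02] SHIFT [-0.2291  0.0212  0.5458] dist 0.592 ang 44.7
(np.float64(414.2042184384502), np.float64(428.1999803652084)) (np.float64(357.77097650642276), np.float64(419.3300721716346))
```

{"name": "play_rows", "arguments": {"moves": [[[0,-44.7,0],[-0.229,0.021,0.546],100],[[0,-44.7,0],[-0.229,0.021,0.546],100],[[0,-44.7,0],[-0.229,0.021,0.546],100],[[0,-44.7,0],[-0.229,0.021,0.546],100],[[0,-44.7,0],[-0.229,0.021,0.546],100]]}}

```text
time: 0.9
ee_pos: [0.3624, -0.3564, 0.2226]
tcp_rot: [-90.0, -0.0, -28.4]
wrist_force: [-0.2, -1.3, -0.1]
opening: 0.0853
```

```bash
python3 -c "
from h import *
go([.619,-.133,.21],rot(-27))"
```

```text
t 0.9 pos [ 0.3624 -0.3564  0.2226] rot [-90.0082  -0.0343 -28.3712] q [-44.5  -1.    3.   93.9   0.   73.8] open 0.0853 F [-0.2 -1.3 -0.1]
TURN [ 0.01 -1.37  0.03] SHIFT [0.1196 0.0126 0.3185] dist 0.34 ang 1.4
```

{"name": "play_rows", "arguments": {"moves": [[[0,-1.4,0],[0.12,0.0125,0.318],100],[[0,-1.4,0],[0.12,0.0125,0.318],100],[[0,-1.4,0],[0.12,0.0125,0.318],100],[[0,-1.4,0],[0.12,0.0125,0.318],100],[[0,-1.4,0],[0.12,0.0125,0.318],100]]}}

```text
time: 1.4
ee_pos: [0.5522, -0.1936, 0.2133]
tcp_rot: [-90.0, -0.0, -27.3]
wrist_force: [0.7, -1.7, 0.7]
opening: 0.0854
```

{"name": "play_rows", "arguments": {"moves": [[[0,0,0],[0.04,0,0.096],100],[[0,0,0],[0.04,0,0.096],100],[[0,0,0],[0.04,0,0.096],100],[[0,0,0],[0.04,0,0.096],100],[[0,0,0],[0.04,0,0.096],100]]}}

```text
time: 1.9
ee_pos: [0.6299, -0.1289, 0.2133]
tcp_rot: [-90.0, 0.0, -27.3]
wrist_force: [0.1, -0.0, -0.2]
opening: 0.0857
```

```bash
python3 -c "
from h import *
go([.619,-.133,.21],rot(-27))
c=load('wrist');save(c,'w1.png')"
```

```text
t 1.9 pos [ 0.6299 -0.1289  0.2133] rot [-90.0183   0.0109 -27.3278] q [-11.6  18.   23.2  95.2  -0.  105.8] open 0.0857 F [ 0.1 -0.  -0.2]
TURN [ 0.02 -0.33 -0.01] SHIFT [-0.0078  0.0033 -0.0086] dist 0.012 ang 0.3
```

View pics/w1.png

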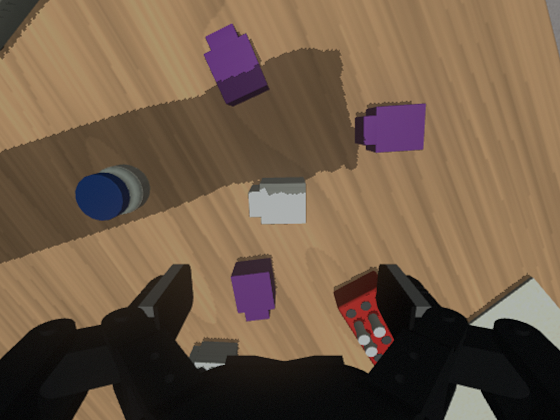

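Wrist view: target at about (280,203), plain top, nose pointing left. I'll measure it from its contour.

```bash
python3 - <<'E'
from h import *
c=load("wrist");im=c["img"].astype(int);x0,y0,x1,y1=235,165,320,235
s=im[y0:y1,x0:x1];sat=s.max(2)-s.min(2);mean=s.mean(2)
print(sat[35,20:70:8],mean[35,20:70:8],mean[15,30:70:8],sat[15,30:70:8])
m=((sat<40)&(mean>130)).astype(np.uint8)
k,l,st,ce=cv2.connectedComponentsWithStats(m);i=1+st[1:,4].argmax();print(st[i],ce[i]+[x0,y0])
m=(l==i).astype(np.uint8)
cn=max(cv2.findContours(m,0,cv2.CHAIN_APPROX_NONE)[0],key=cv2.contourArea)[:,0]+[x0,y0]
P=np.array([plane(c,*p,.04)[:2] for p in cn]);print(cv2.minAreaRect((P*1000).astype(np.float32)))
save(c,"w1c.png",(x0,y0,x1,y1),8)
E
```

```text
[3 4 3 4 3 3 3] [171.6667 172.3333 172.     171.3333 171.6667 172.6667 173.    ] [68.     68.     69.     68.6667 68.    ] [7 6 6 6 7]
[  13   23   58   36 1710] [277.4713 206.8152]
((617.2898559570312, -136.6501007080078), (37.99374008178711, 60.09351348876953), 62.684757232666016)
```

View pics/w1c.png

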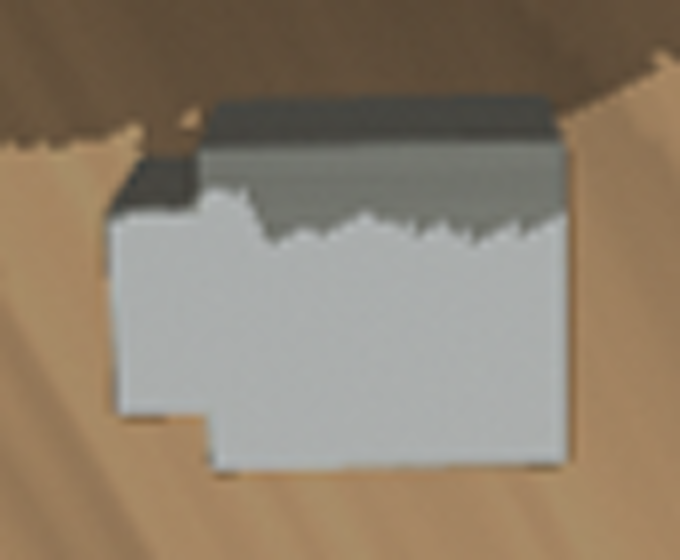

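```bash
python3 - <<'E'
from h import *
c=load("wrist")
W=lambda x,y:plane(c,235+x/8-.4,165+y/8-.4,.04)[:2]
b1,b2,s1,s2,n1,n2=[W(*p) for p in((567,143),(568,463),(200,146),(211,470),(110,214),(119,412))]
print(b1,b2,s1,s2,n1,n2,[np.linalg.norm(x) for x in(b1-b2,s1-s2,n1-n2,(b1+b2)/2-(n1+n2)/2,b1-s1,b2-s2)])
ax=(n1+n2)/2-(b1+b2)/2;print("centre",(n1+n2+b1+b2)/4,"nose yaw",np.degrees(np.arctan2(ax[1],ax[0])))
ax=b1-b2;print("y-edge yaw",np.degrees(np.arctan2(ax[1],ax[0])))
go([.619,-.134,.03],rot(-27))
E
```

```text
[ 0.6551 -0.1285] [ 0.6361 -0.1673] [ 0.6129 -0.1071] [ 0.5932 -0.1463] [ 0.5982 -0.1096] [ 0.5862 -0.1336] [np.float64(0.04322595124105697), np.float64(0.043805168210403714), np.float64(0.02679431095428169), np.float64(0.0595193161849891), np.float64(0.04732846627806648), np.float64(0.047752853140713016)]
centre [ 0.6189 -0.1348] nose yaw 153.72718415271135
y-edge yaw 63.91523577202364
t 2.05 pos [ 0.6297 -0.1295  0.214 ] rot [-89.9965  -0.0448 -27.399 ] q [-11.6  17.9  23.2  95.2  -0.  105.8] open 0.0854 F [ 0.4 -0.1 -0.1]
TURN [-0.   -0.4   0.04] SHIFT [-0.0076  0.1839 -0.0089] dist 0.184 ang 0.4
```

{"name": "play_rows", "arguments": {"moves": [[[0,-1.1,0],[-0.0075,0.04,-0.0095],100],[[0,-1.1,0],[-0.0075,0.09,-0.0095],100],[[0,-1.1,0],[-0.0075,0.13,-0.0095],100],[[0,-1.1,0],[-0.0075,0.15,-0.0095],100],[[0,-1.1,0],[-0.0075,0.16,-0.0095],100]]}}

```text
time: 2.55
ee_pos: [0.6177, -0.134, 0.0512]
tcp_rot: [-90.0, 0.1, -26.3]
wrist_force: [-0.0, 0.2, -0.4]
opening: 0.0852
```

```bash
python3 -c "
from h import *
go([.619,-.134,.006],rot(-26.3))
c=load('wrist');save(c,'w2.png')
c=load('scene');print(proj(c,[.25,.5,0]))"
```

```text
t 2.55 pos [ 0.6177 -0.134   0.0512] rot [-90.039    0.1498 -26.286 ] q [-12.2  16.6   3.5  77.1  -0.  104. ] open 0.0852 F [-0.   0.2 -0.4]
TURN [ 0.04  0.01 -0.15] SHIFT [0.0013 0.0452 0.0006] dist 0.045 ang 0.2
(np.float64(268.89290449821846), np.float64(128.2611651517717))
```

View pics/w2.png

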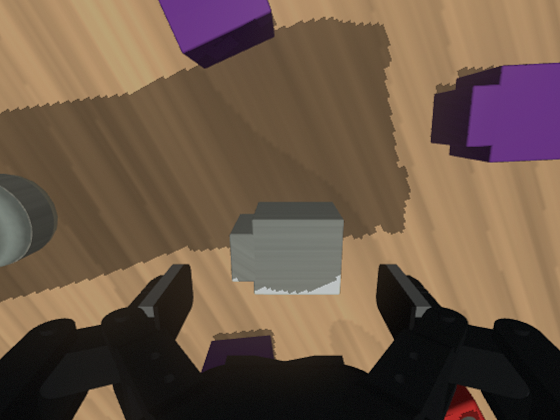

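Block sits between the open jaws at (287,250). Descend and grip.

{"name": "play_rows", "arguments": {"moves": [[[0,0,0],[0.001,0.015,0.0005],100],[[0,0,0],[0.001,0.03,0.0005],100],[[0,0,0],[0.001,0.038,0.0005],100],[[0,0,0],[0.001,0.043,0.0005],100],[[0,0,0],[0.001,0.045,0.0005],100]]}}

```text
time: 3.15
ee_pos: [0.6203, -0.1333, 0.0075]
tcp_rot: [-90.0, 0.0, -26.2]
wrist_force: [-0.5, -0.7, 0.5]
opening: 0.0855
```

{"name": "play_rows", "arguments": {"grip_force": 40, "moves": [[[0,0,0],[0,0,0],40],[[0,0,0],[0,0,0],40],[[0,0,0],[0,0,0],40],[[0,0,0],[0,0,0],40],[[0,0,0],[0,0,0],40]]}}

```text
time: 3.65
ee_pos: [0.6209, -0.1334, 0.0089]
tcp_rot: [-90.0, -0.1, -26.2]
wrist_force: [-0.6, -0.8, 4.2]
opening: 0.0592
```

{"name": "play_rows", "arguments": {"moves": [[[0,0,0],[0,0,0],40],[[0,0,0],[0,-0.02,0],40],[[0,0,0],[0,-0.06,0],40],[[0,0,0],[0,-0.1,0],40],[[0,0,0],[0,-0.12,0],40]]}}

```text
time: 4.15
ee_pos: [0.6212, -0.1335, 0.1314]
tcp_rot: [-90.0, -0.2, -26.2]
wrist_force: [0.0, 0.7, -3.1]
opening: 0.0597
```

```bash
python3 -c "
from h import *
go([.25,.5,.15],rot(50))
c=load('wrist');save(c,'w3.png')"
```

```text
t 4.15 pos [ 0.6212 -0.1335  0.1314] rot [-89.9611  -0.1626 -26.2061] q [-12.1  15.8  11.4  85.5  -0.  104.1] open 0.0597 F [ 0.   0.7 -3.1]
TURN [  0.08 -76.21   0.16] SHIFT [-0.6127 -0.02    0.4045] dist 0.734 ang 76.2
```

View pics/w3.png

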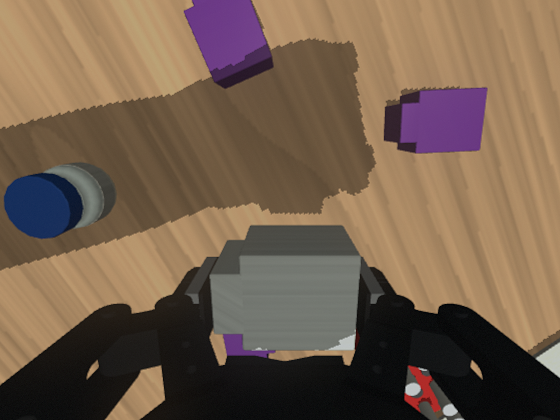

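Grip holds: opening 59.7 mm, about 3 N extra weight, block squarely in the jaws. Carry it to the clear bench at (0.25, 0.50).

{"name": "play_rows", "arguments": {"moves": [[[0,-8,0],[-0.03,-0.03,0.02],40],[[0,-16,0],[-0.06,-0.05,0.04],40],[[0,-24,0],[-0.1,-0.05,0.066],40],[[0,-32,0],[-0.14,-0.05,0.093],40],[[0,-40,0],[-0.18,-0.05,0.12],40]]}}

```text
time: 4.7
ee_pos: [0.5106, 0.055, 0.1767]
tcp_rot: [-90.0, 0.1, 14.1]
wrist_force: [1.0, 1.3, -2.6]
opening: 0.0591
```

```bash
python3 -c "
from h import *
go([.25,.5,.18],rot(50))"
```

```text
t 4.7 pos [0.5106 0.055  0.1767] rot [-89.9868   0.0897  14.0902] q [ 6.1 -0.7 -1.8 89.   0.  82.1] open 0.0591 F [ 1.   1.3 -2.6]
TURN [ -0.04 -35.91  -0.08] SHIFT [-0.1444 -0.003   0.4951] dist 0.516 ang 35.9
```

{"name": "play_rows", "arguments": {"moves": [[[0,-7,0],[-0.013,-0.003,0.045],40],[[0,-14,0],[-0.026,-0.003,0.09],40],[[0,-21,0],[-0.039,-0.003,0.135],40],[[0,-28,0],[-0.052,-0.003,0.18],40],[[0,-36,0],[-0.065,-0.003,0.225],40]]}}

```text
time: 5.2
ee_pos: [0.3937, 0.258, 0.1799]
tcp_rot: [-90.0, 0.1, 50.1]
wrist_force: [1.3, 0.6, -2.0]
opening: 0.0595
```

```bash
python3 -c "
from h import *
go([.25,.5,.18],rot(50))
c=load('wrist');save(c,'w4.png')"
```

```text
t 5.2 pos [0.3937 0.258  0.1799] rot [-89.9832   0.0717  50.078 ] q [33.2 -6.5 -7.  89.6 -0.  73.2] open 0.0595 F [ 1.3  0.6 -2. ]
TURN [-0.02  0.08 -0.07] SHIFT [ 0.0934 -0.0002  0.2656] dist 0.281 ang 0.1
```

View pics/w4.png

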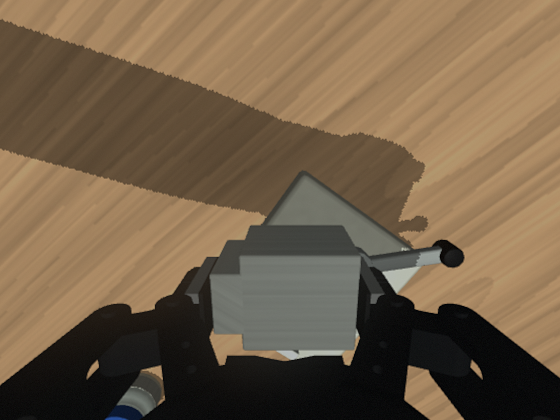

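{"name": "play_rows", "arguments": {"moves": [[[0,0,0],[0.016,0,0.045],40],[[0,0,0],[0.032,0,0.09],40],[[0,0,0],[0.05,0,0.14],40],[[0,0,0],[0.066,0,0.19],40],[[0,0,0],[0.084,0,0.24],40]]}}

```text
time: 5.75
ee_pos: [0.269, 0.4695, 0.1798]
tcp_rot: [-90.0, 0.1, 49.8]
wrist_force: [1.3, 0.3, -2.3]
opening: 0.0595
```

{"name": "play_rows", "arguments": {"moves": [[[0,0,0],[0.005,0.01,0.015],40],[[0,0,0],[0.009,0.05,0.026],40],[[0,0,0],[0.009,0.1,0.026],40],[[0,0,0],[0.009,0.13,0.026],40],[[0,0,0],[0.009,0.14,0.026],40]]}}

```text
time: 6.25
ee_pos: [0.2553, 0.4891, 0.036]
tcp_rot: [-90.1, 0.4, 49.8]
wrist_force: [-0.9, -0.2, -2.8]
opening: 0.0592
```

```bash
python3 -c "
from h import *
go([.25,.5,.009],rot(50))"
```

```text
t 6.25 pos [0.2553 0.4891 0.036 ] rot [-90.1034   0.4284  49.7861] q [ 62.4   6.5 -10.   74.   -0.  102.7] open 0.0592 F [-0.9 -0.2 -2.8]
TURN [ 0.1  -0.21 -0.43] SHIFT [0.0051 0.0269 0.0111] dist 0.03 ang 0.5
```

{"name": "play_rows", "arguments": {"moves": [[[0,0,0],[0,0.01,0],40],[[0,0,0],[0,0.018,0],40],[[0,0,0],[0,0.024,0],40],[[0,0,0],[0,0.0265,0],40],[[0,0,0],[0,0.0265,0],40]]}}

```text
time: 6.75
ee_pos: [0.2567, 0.4922, 0.0151]
tcp_rot: [-90.0, -0.0, 49.8]
wrist_force: [0.6, 0.1, -3.0]
opening: 0.0594
```

{"name": "play_rows", "arguments": {"moves": [[[0,0,0],[0,0,0],40],[[0,0,0],[0,0,0],100],[[0,0,0],[0,0,0],100],[[0,0,0],[0,0,0],100],[[0,0,0],[0,0,0],100]]}}

```text
time: 7.25
ee_pos: [0.2566, 0.4921, 0.015]
tcp_rot: [-90.0, -0.0, 49.8]
wrist_force: [0.0, -1.2, -0.2]
opening: 0.0853
```

```bash
python3 -c "
from h import *
go([.25,.5,.12],rot(50))"
```

```text
t 7.25 pos [0.2566 0.4921 0.015 ] rot [-89.9931  -0.025   49.7937] q [ 62.5   7.1 -11.6  71.2   0.  102.7] open 0.0853 F [ 0.  -1.2 -0.2]
TURN [-0.01 -0.21  0.03] SHIFT [ 0.0018 -0.105   0.0102] dist 0.105 ang 0.2
```

{"name": "play_rows", "arguments": {"moves": [[[0,0,0],[0,-0.03,0],100],[[0,0,0],[0,-0.07,0],100],[[0,0,0],[0,-0.11,0],100],[[0,0,0],[0,-0.15,0],100],[[0,0,0],[0,-0.17,0],100]]}}

```text
time: 7.75
ee_pos: [0.2569, 0.4927, 0.1888]
tcp_rot: [-89.9, -0.3, 49.8]
wrist_force: [0.6, 0.8, -0.3]
opening: 0.0855
```

```bash
python3 -c "
from h import *
C=np.array([.2566,.492,.02]);Rt=rot(49.8,45);a=Rt.apply([0,1,0]);print(a)
go(C-a*.08,Rt)
c=load('wrist');save(c,'w5.png')"
```

```text
[-0.5401  0.4564 -0.7071]
t 7.75 pos [0.2569 0.4927 0.1888] rot [-89.9437  -0.2536  49.7976] q [ 62.5   4.8   5.2  90.1  -0.  102.7] open 0.0855 F [ 0.6  0.8 -0.3]
TURN [44.94  0.1   0.24] SHIFT [-0.0013  0.1122 -0.0569] dist 0.126 ang 44.9
```

View pics/w5.png

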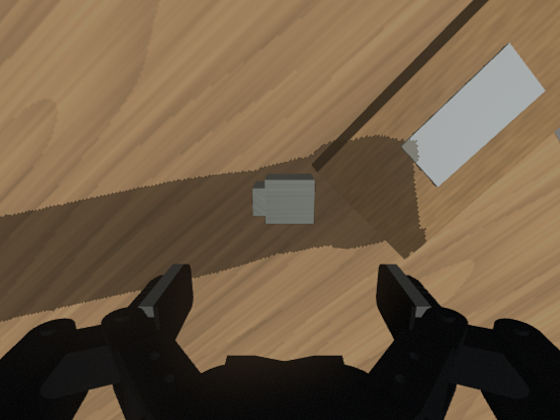

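```bash
python3 -c "
from h import *
c=load('scene')
save(c,'s2.png',(180,60,380,220),4)
print([plane(c,*p,0.0)[:2] for p in((278,112),(311,126))],[plane(c,*p,0.05)[:2] for p in((278,106),(310,121),(335,97),(303,89))])
w=load('wrist')
print([plane(w,*p,0.0)[:2] for p in((315,168),(285,200),(400,258),(490,0))],[plane(w,*p,0.05)[:2] for p in((315,168),(400,258),(490,0))])
"
```

```text
[array([0.2006, 0.6351]), array([0.3599, 0.5911])] [array([0.2378, 0.5762]), array([0.3914, 0.5231]), array([0.3638, 0.7569]), array([0.2263, 0.7682])]
[array([0.2586, 0.5356]), array([0.2647, 0.4887]), array([0.4035, 0.546 ]), array([0.2419, 0.7578])] [array([0.2503, 0.5358]), array([0.3734, 0.5446]), array([0.2361, 0.7245])]
```

View pics/s2.png

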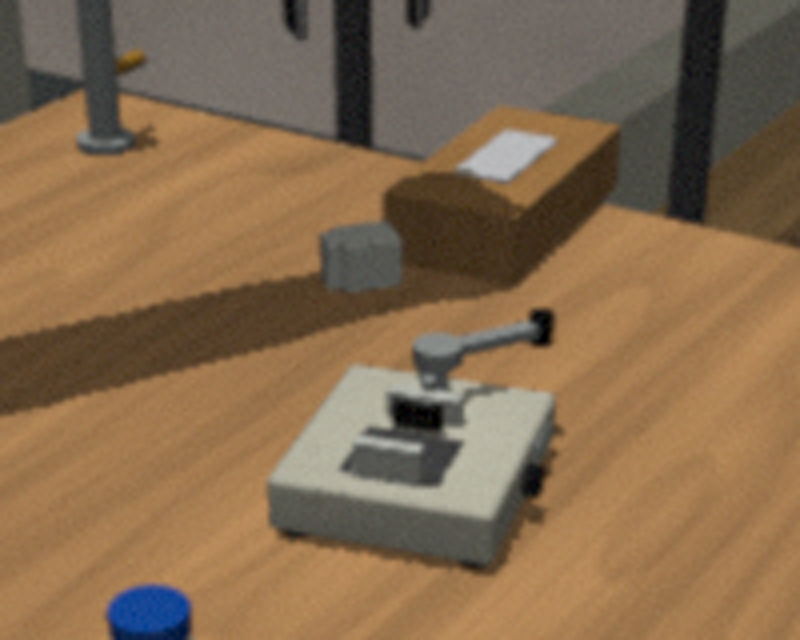

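The wrist view shows the block upright at (285,200), but a brown box stands right beside it (edge near (315,168), about y≥0.53). I'll regrip vertically and move to a clearer spot near (0.10, 0.45).

{"name": "play_rows", "arguments": {"moves": [[[0,0,0],[0,0.04,0],82],[[0,0,0],[0,0.09,0],82],[[0,0,0],[0,0.13,0],82],[[0,0,0],[0,0.15,0],82],[[0,0,0],[0,0.16,0],82]]}}

```text
time: 8.4
ee_pos: [0.2554, 0.4899, 0.0207]
tcp_rot: [-90.1, 0.3, 49.8]
wrist_force: [-0.2, 0.0, -0.2]
opening: 0.07
```

```bash
python3 -c "
from h import *
go([.2567,.4921,.01],rot(49.8))"
```

```text
t 8.4 pos [0.2554 0.4899 0.0207] rot [-90.0702   0.313   49.7955] q [ 62.5   6.9 -11.2  72.2   0.  102.7] open 0.07 F [-0.2  0.  -0.2]
TURN [ 0.07 -0.   -0.31] SHIFT [0.0026 0.0107 0.0005] dist 0.011 ang 0.3
```

{"name": "play_rows", "arguments": {"moves": [[[0,0,0],[0.001,0.006,0],82],[[0,0,0],[0.001,0.012,0],82],[[0,0,0],[0.001,0.012,0],82],[[0,0,0],[0.001,0.012,0],40],[[0,0,0],[0.001,0.012,0],40]]}}

```text
time: 8.9
ee_pos: [0.2575, 0.4933, 0.0138]
tcp_rot: [-90.0, -0.1, 49.8]
wrist_force: [0.8, -0.3, 3.2]
opening: 0.0592
```

{"name": "play_rows", "arguments": {"moves": [[[0,0,0],[0,0,0],40],[[0,0,0],[0,0,0],40],[[0,0,0],[0,-0.03,0],40],[[0,0,0],[0,-0.06,0],40],[[0,0,0],[0,-0.08,0],40]]}}

```text
time: 9.4
ee_pos: [0.2574, 0.493, 0.0945]
tcp_rot: [-90.0, -0.1, 49.8]
wrist_force: [0.3, 0.1, -2.6]
opening: 0.0595
```

```bash
python3 -c "
from h import *
go([.1,.45,.1],rot(77))"
```

```text
t 9.4 pos [0.2574 0.493  0.0945] rot [-89.9882  -0.0633  49.7955] q [ 62.4   5.3  -4.7  79.9  -0.  102.6] open 0.0595 F [ 0.3  0.1 -2.6]
TURN [  0.   -27.2    0.06] SHIFT [-0.1344 -0.0056  0.0924] dist 0.163 ang 27.2
```

{"name": "play_rows", "arguments": {"moves": [[[0,-5,0],[-0.02,0,0.015],40],[[0,-13,0],[-0.055,0,0.038],40],[[0,-20,0],[-0.09,0,0.062],40],[[0,-27.2,0],[-0.12,0,0.082],40],[[0,-27.2,0],[-0.134,0,0.092],40]]}}

```text
time: 9.9
ee_pos: [0.0982, 0.4486, 0.0925]
tcp_rot: [-90.0, 0.0, 77.3]
wrist_force: [0.8, 1.0, -3.1]
opening: 0.0594
```

{"name": "play_rows", "arguments": {"moves": [[[0,0,0],[0,0,0],40],[[0,0,0],[0,0.02,0],40],[[0,0,0],[0,0.045,0],40],[[0,0,0],[0,0.06,0],40],[[0,0,0],[0,0.07,0],40]]}}

```text
time: 10.4
ee_pos: [0.1009, 0.4493, 0.0212]
tcp_rot: [-90.0, 0.1, 76.9]
wrist_force: [0.2, -0.6, -2.7]
opening: 0.0592
```

```bash
python3 -c "
from h import *
go([.1,.45,.0142],rot(77))
c=load('scene');save(c,'s3.png',(180,30,380,190),4)"
```

```text
t 10.4 pos [0.1009 0.4493 0.0212] rot [-90.0132   0.0949  76.9469] q [ 77.3  -5.9 -24.   71.9  -0.   90.4] open 0.0592 F [ 0.2 -0.6 -2.7]
TURN [ 0.01 -0.05 -0.09] SHIFT [0.0005 0.007  0.0011] dist 0.007 ang 0.1
```

View pics/s3.png

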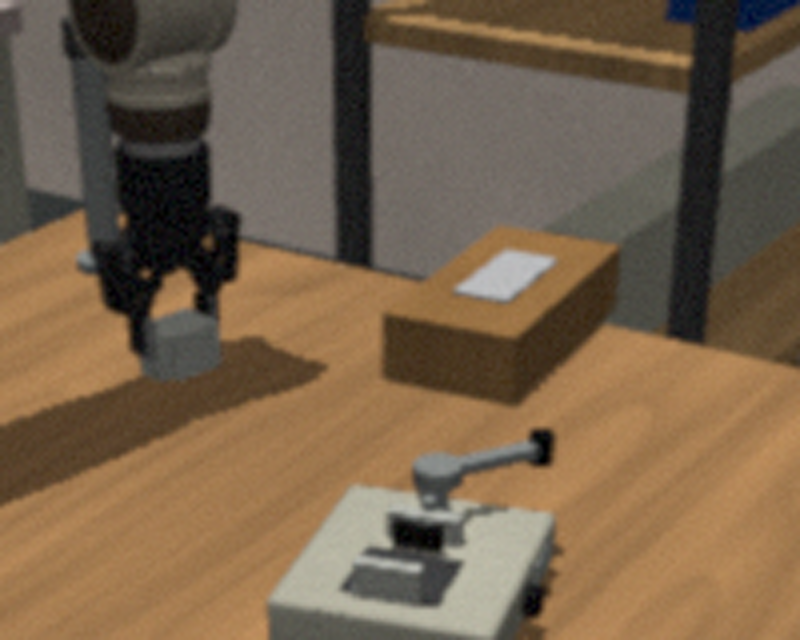

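{"name": "play_rows", "arguments": {"moves": [[[0,0,0],[0,0.004,0],40],[[0,0,0],[0,0.007,0],40],[[0,0,0],[0,0.007,0],40],[[0,0,0],[0,0.007,0],40],[[0,0,0],[0,0.007,0],100]]}}

```text
time: 10.95
ee_pos: [0.1005, 0.4503, 0.0164]
tcp_rot: [-90.0, -0.1, 77.0]
wrist_force: [-0.8, -0.8, -0.6]
opening: 0.0721
```

{"name": "play_rows", "arguments": {"moves": [[[0,0,0],[0,0,0],100],[[0,0,0],[0,0,0],100],[[0,0,0],[0,-0.04,0],100],[[0,0,0],[0,-0.09,0],100],[[0,0,0],[0,-0.13,0],100]]}}

```text
time: 11.45
ee_pos: [0.1005, 0.4498, 0.1483]
tcp_rot: [-90.0, -0.1, 77.0]
wrist_force: [-0.5, 0.8, -0.4]
opening: 0.0855
```

```bash
python3 -c "
from h import *
C=np.array([.101,.4495,.02]);Rt=rot(77,45);a=Rt.apply([0,1,0]);print(a)
go(C-a*.08,Rt)
c=load('wrist');save(c,'w6.png')
c=load('scene');print('post',plane(c,200,96,0))"
```

```text
[-0.689   0.1591 -0.7071]
t 11.45 pos [0.1005 0.4498 0.1483] rot [-90.0021  -0.0775  76.9969] q [ 77.4  -8.2 -12.   86.1  -0.   90.4] open 0.0855 F [-0.5  0.8 -0.4]
TURN [45.    0.03  0.07] SHIFT [-0.0003  0.0718 -0.0572] dist 0.092 ang 45.0
post [-0.1424  0.6094  0.    ]
```

View pics/w6.png

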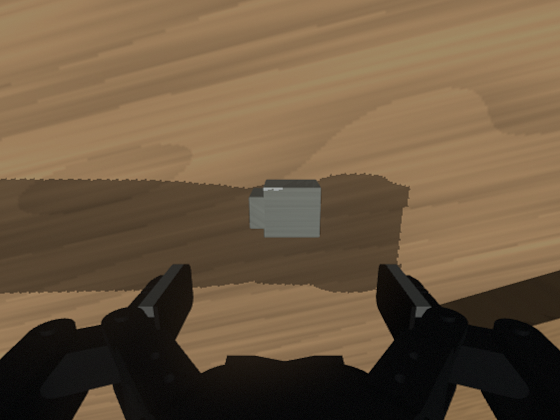

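{"name": "play_rows", "arguments": {"moves": [[[8,0,0],[0,0,-0.02],100],[[16,0,0],[0,0.01,-0.035],100],[[24,0,0],[0,0.03,-0.05],100],[[32,0,0],[0,0.05,-0.057],100],[[40,0,0],[0,0.065,-0.057],100]]}}

```text
time: 12.05
ee_pos: [0.1573, 0.437, 0.0804]
tcp_rot: [-49.7, -0.2, 76.9]
wrist_force: [-0.4, 1.2, -0.5]
opening: 0.0855
```

```bash
python3 -c "
from h import *
C=np.array([.101,.4495,.02]);Rt=rot(77,45);a=Rt.apply([0,1,0]);print(a)
go(C-a*.06,Rt)"
```

```text
[-0.689   0.1591 -0.7071]
t 12.05 pos [0.1573 0.437  0.0804] rot [-49.7343  -0.1554  76.8514] q [ 49.5   9.6 -10.2  91.3  35.1  55.9] open 0.0855 F [-0.4  1.2 -0.5]
TURN [ 4.73 -0.    0.22] SHIFT [-0.0006  0.0235  0.    ] dist 0.024 ang 4.7
```

{"name": "play_rows", "arguments": {"moves": [[[4.7,0,0.2],[0,0.01,0],100],[[4.7,0,0.2],[0,0.02,0],100],[[4.7,0,0.2],[0,0.0235,0],100],[[4.7,0,0.2],[0,0.0235,0],100],[[4.7,0,0.2],[0,0.0235,0],100]]}}

```text
time: 12.55
ee_pos: [0.1409, 0.4409, 0.064]
tcp_rot: [-45.4, 0.0, 77.2]
wrist_force: [-0.2, 0.4, 0.2]
opening: 0.0851
```

```bash
python3 -c "
from h import *
C=np.array([.101,.4495,.02]);Rt=rot(77,45);a=Rt.apply([0,1,0])
go(C+a*.0205,Rt)
c=load('wrist');save(c,'w7.png')
c=load('scene');save(c,'s4.png',(180,30,380,190),4)
"
```

```text
t 12.55 pos [0.1409 0.4409 0.064 ] rot [-45.4317   0.0059  77.22  ] q [ 49.7  12.2 -11.1  91.1  38.5  53.9] open 0.0851 F [-0.2  0.4  0.2]
TURN [ 0.43  0.15 -0.16] SHIFT [-0.0004  0.0805 -0.0016] dist 0.081 ang 0.5
```

View pics/w7.png

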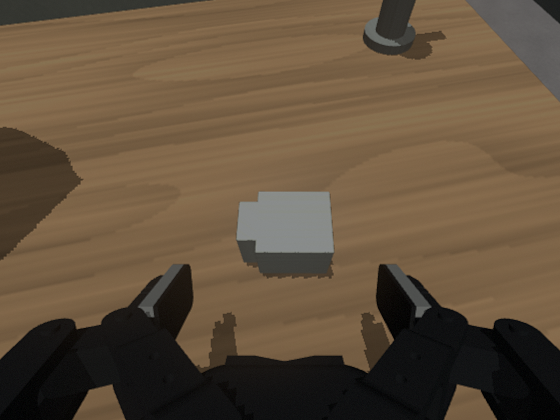

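View pics/s4.png

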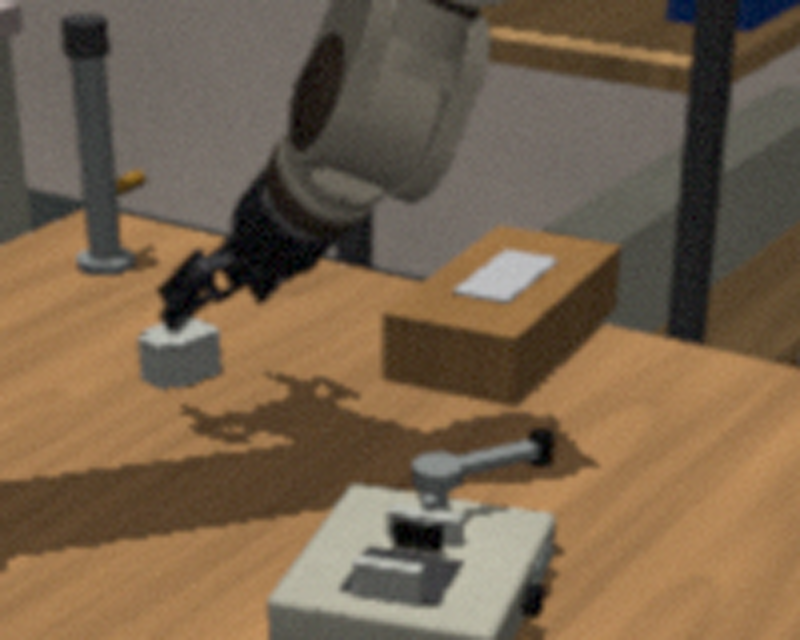

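Lean grasp is lined up: block at (285,230), between the jaws, and space is clear. Advance along the approach.

{"name": "play_rows", "arguments": {"moves": [[[0.4,0,0],[0,0.03,-0.0015],100],[[0.4,0,0],[0,0.055,-0.0015],100],[[0.4,0,0],[0,0.072,-0.0015],100],[[0.4,0,0],[0,0.079,-0.0015],100],[[0.4,0,0],[0,0.08,-0.0015],100]]}}

```text
time: 13.15
ee_pos: [0.087, 0.4525, 0.0051]
tcp_rot: [-44.9, 0.1, 77.2]
wrist_force: [-0.1, 0.5, 1.1]
opening: 0.0854
```

```bash
python3 -c "
from h import *
C=np.array([.101,.4495,.02]);Rt=rot(77,45);a=Rt.apply([0,1,0])
go(C+a*.0205,Rt)
c=load('wrist');save(c,'w8.png')
"
```

```text
t 13.15 pos [0.087  0.4525 0.0051] rot [-44.9236   0.1208  77.1928] q [ 55.2  11.3 -19.   80.4  41.   60.2] open 0.0854 F [-0.1  0.5  1.1]
TURN [-0.08  0.05 -0.22] SHIFT [ 0.0002 -0.0002  0.0004] dist 0.0 ang 0.2
```

View pics/w8.png

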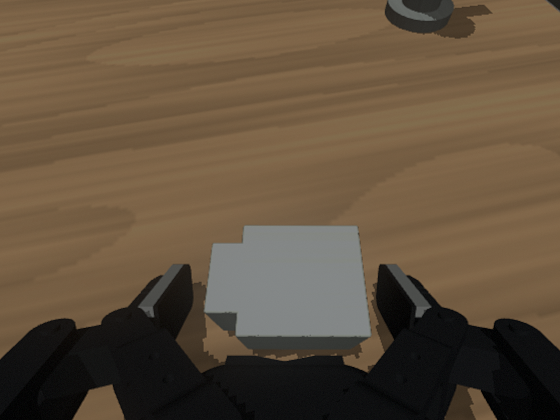

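{"name": "play_rows", "arguments": {"grip_force": 70, "moves": [[[0,0,0],[0,0,0],40],[[0,0,0],[0,0,0],40],[[0,0,0],[0,0,0],40],[[0,0,0],[0,0,0],40],[[0,0,0],[0,0,0],40]]}}

```text
time: 13.7
ee_pos: [0.0882, 0.453, 0.0057]
tcp_rot: [-44.9, 0.1, 77.1]
wrist_force: [3.0, -1.9, 5.9]
opening: 0.0595
```

```bash
python3 -c "
from h import *
from workcell import get_obs
p=get_obs()['ee_pos'];Rt=rot(77,45)
go(p+[0,0,.1],Rt)
"
```

```text
t 13.7 pos [0.0882 0.453  0.0057] rot [-44.913    0.0668  77.0778] q [ 55.1  11.3 -18.9  80.4  41.   60.2] open 0.0595 F [ 3.  -1.9  5.9]
TURN [-0.09  0.01 -0.1 ] SHIFT [-0.0001 -0.0706  0.0708] dist 0.1 ang 0.1
```

{"name": "play_rows", "arguments": {"moves": [[[0,0,0],[0,-0.01,0.01],40],[[0,0,0],[0,-0.03,0.03],40],[[0,0,0],[0,-0.05,0.05],40],[[0,0,0],[0,-0.065,0.065],40],[[0,0,0],[0,-0.071,0.071],40]]}}

```text
time: 14.2
ee_pos: [0.0882, 0.4533, 0.1077]
tcp_rot: [-45.0, -0.0, 77.1]
wrist_force: [-0.2, 0.1, -1.7]
opening: 0.0589
```

{"name": "play_rows", "arguments": {"moves": [[[-8,0,0],[0,0,0],40],[[-16,0,0],[0,0,0],40],[[-24,0,0],[0,0,0],40],[[-32,0,0],[0,0,0],40],[[-40,0,0],[0,0,0],40]]}}

```text
time: 14.7
ee_pos: [0.088, 0.4527, 0.106]
tcp_rot: [-85.2, 0.0, 77.1]
wrist_force: [1.4, -0.2, -2.7]
opening: 0.0591
```

```bash
python3 -c "
from h import *
Rt=rot(77,-45);a=Rt.apply([0,1,0])
go(np.array([.1,.45,.1])+.0195*a,Rt)
c=load('wrist');save(c,'w9.png')
"
```

```text
t 14.7 pos [0.088  0.4527 0.106 ] rot [-85.2169   0.0143  77.0726] q [ 76.   -7.8 -16.4  81.5   4.8  89. ] open 0.0591 F [ 1.4 -0.2 -2.7]
TURN [-49.78   0.08   0.01] SHIFT [ 0.      0.0176 -0.0277] dist 0.033 ang 49.8
```

View pics/w9.png

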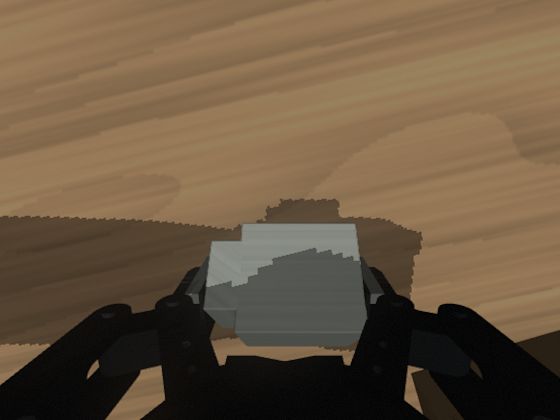

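{"name": "play_rows", "arguments": {"moves": [[[-8,0,0],[0,0.003,-0.005],40],[[-16,0,0],[0,0.007,-0.01],40],[[-24,0,0],[0,0.01,-0.015],40],[[-32,0,0],[0,0.014,-0.02],40],[[-40,0,0],[0,0.0176,-0.0277],40]]}}

```text
time: 15.25
ee_pos: [0.1128, 0.4469, 0.0853]
tcp_rot: [-125.1, 0.1, 77.2]
wrist_force: [0.3, -0.1, -3.1]
opening: 0.0593
```

{"name": "play_rows", "arguments": {"moves": [[[-8,0,0],[0,0,0],40],[[-9.8,0,0],[0,0,0],40],[[-9.8,0,0],[0,0,0],40],[[-9.8,0,0],[0,0,0],40],[[-9.8,0,0],[0,0,0],40]]}}

```text
time: 15.75
ee_pos: [0.1135, 0.4469, 0.086]
tcp_rot: [-134.5, 0.1, 77.0]
wrist_force: [-0.2, -0.1, -2.4]
opening: 0.0592
```

```bash
python3 -c "
from h import *
Rt=rot(77,-45);a=Rt.apply([0,1,0])
go(np.array([.1,.45,.03])+.0195*a,Rt)
c=load('wrist');save(c,'w10.png')
c=load('scene');save(c,'s5.png',(150,30,350,190),4)
"
```

```text
t 15.75 pos [0.1135 0.4469 0.086 ] rot [-134.5377    0.0779   77.0365] q [ 99.4   7.1 -13.9  89.5 -40.4 119.9] open 0.0592 F [-0.2 -0.1 -2.4]
TURN [-0.46  0.08 -0.03] SHIFT [0.     0.0496 0.049 ] dist 0.07 ang 0.5
```

View pics/w10.png

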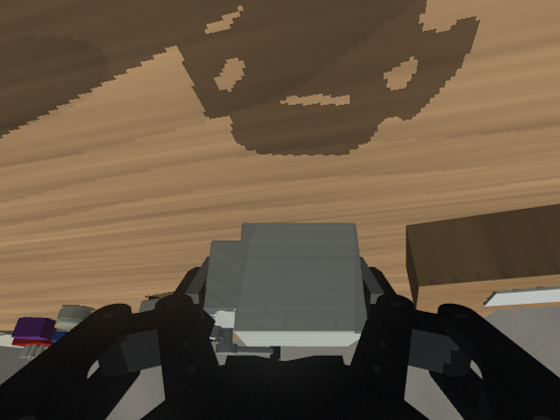

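View pics/s5.png

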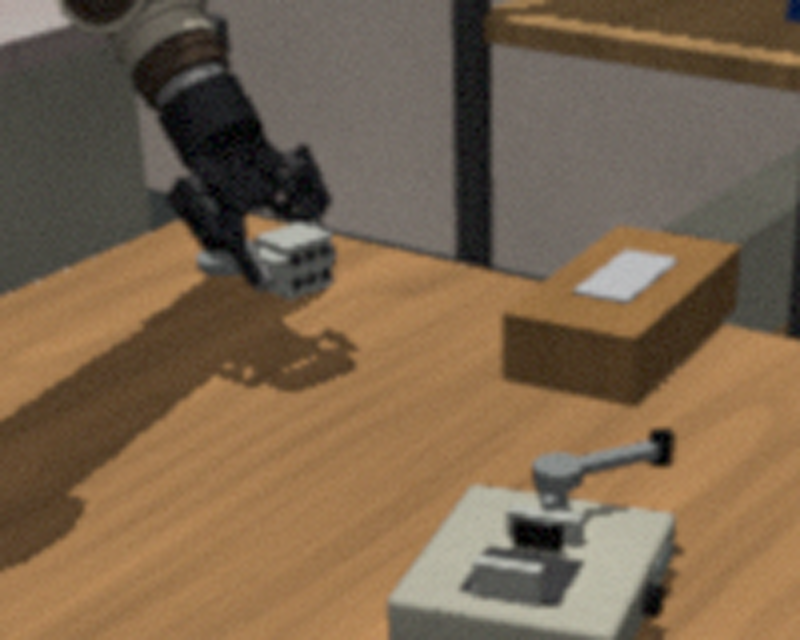

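Wells now face sideways (+x, seen in the scene crop around (300,265)). Lower it onto its side.

{"name": "play_rows", "arguments": {"moves": [[[-0.4,0,0],[0,0.01,0.01],40],[[-0.4,0,0],[0,0.025,0.025],40],[[-0.4,0,0],[0,0.04,0.04],40],[[-0.4,0,0],[0,0.049,0.049],40],[[-0.4,0,0],[0,0.051,0.051],40]]}}

```text
time: 16.35
ee_pos: [0.1128, 0.4458, 0.0114]
tcp_rot: [-135.1, 0.3, 77.1]
wrist_force: [0.7, -0.4, -2.6]
opening: 0.0595
```

```bash
python3 -c "
from h import *
Rt=rot(77,-45);a=Rt.apply([0,1,0])
go(np.array([.1,.45,.0223])+.0195*a,Rt)
"
```

```text
t 16.35 pos [0.1128 0.4458 0.0114] rot [-135.1388    0.2811   77.1116] q [ 99.7  11.3 -18.3  81.7 -40.8 120.5] open 0.0595 F [ 0.7 -0.4 -2.6]
TURN [ 0.14  0.28 -0.12] SHIFT [0.0012 0.0023 0.0018] dist 0.003 ang 0.3
```

{"name": "play_rows", "arguments": {"moves": [[[0,0,0],[0,0.001,0.001],40],[[0,0,0],[0,0.002,0.002],40],[[0,0,0],[0,0.002,0.002],40],[[0,0,0],[0,0.002,0.002],40],[[0,0,0],[0,0.002,0.002],40]]}}

```text
time: 16.85
ee_pos: [0.1125, 0.447, 0.0107]
tcp_rot: [-135.1, 0.1, 77.1]
wrist_force: [-0.3, -0.1, -2.3]
opening: 0.0595
```

{"name": "play_rows", "arguments": {"moves": [[[0,0,0],[0,0.001,0.001],40],[[0,0,0],[0,0.002,0.002],40],[[0,0,0],[0,0.002,0.002],40],[[0,0,0],[0,0.002,0.002],40],[[0,0,0],[0,0.002,0.002],40]]}}

```text
time: 17.35
ee_pos: [0.1127, 0.4471, 0.0089]
tcp_rot: [-135.2, 0.1, 77.2]
wrist_force: [-3.2, -3.6, 11.1]
opening: 0.0592
```

Contact (11 N up). Release and back off along the approach.

{"name": "play_rows", "arguments": {"moves": [[[0,0,0],[0,0,0],100],[[0,0,0],[0,0,0],100],[[0,0,0],[0,0,0],100],[[0,0,0],[0,-0.01,0],100],[[0,0,0],[0,-0.03,0],100]]}}

```text
time: 17.85
ee_pos: [0.092, 0.4508, 0.0286]
tcp_rot: [-135.1, 0.2, 77.1]
wrist_force: [0.5, 0.7, -0.8]
opening: 0.085
```

{"name": "play_rows", "arguments": {"moves": [[[0,0,0],[0,-0.03,0],100],[[0,0,0],[0,-0.07,0],100],[[0,0,0],[0,-0.1,0],100],[[0,0,0],[0,-0.12,0],100],[[8,0,0],[0,-0.12,0],100]]}}

```text
time: 18.35
ee_pos: [0.0059, 0.4711, 0.1108]
tcp_rot: [-127.2, 0.5, 77.4]
wrist_force: [1.8, -0.2, -1.6]
opening: 0.0853
```

```bash
python3 -c "
from h import *
C=np.array([.1,.45,.022]);Rt=rot(77,0)
go(C+[0,0,.14],Rt)
c=load('wrist');save(c,'w11.png')
c=load('scene');save(c,'s6.png',(150,30,350,190),4)
"
```

```text
t 18.35 pos [0.0059 0.4711 0.1108] rot [-127.2336    0.5131   77.3714] q [107.6  10.7  -4.4  96.2 -31.3 126.1] open 0.0853 F [ 1.8 -0.2 -1.6]
TURN [37.23  0.52 -0.37] SHIFT [-0.0005  0.0176 -0.1077] dist 0.109 ang 37.2
```

View pics/w11.png

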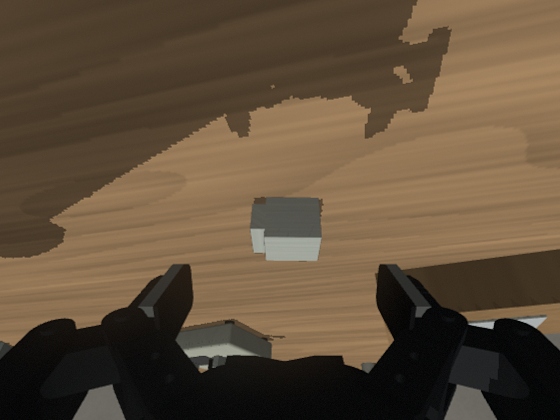

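View pics/s6.png

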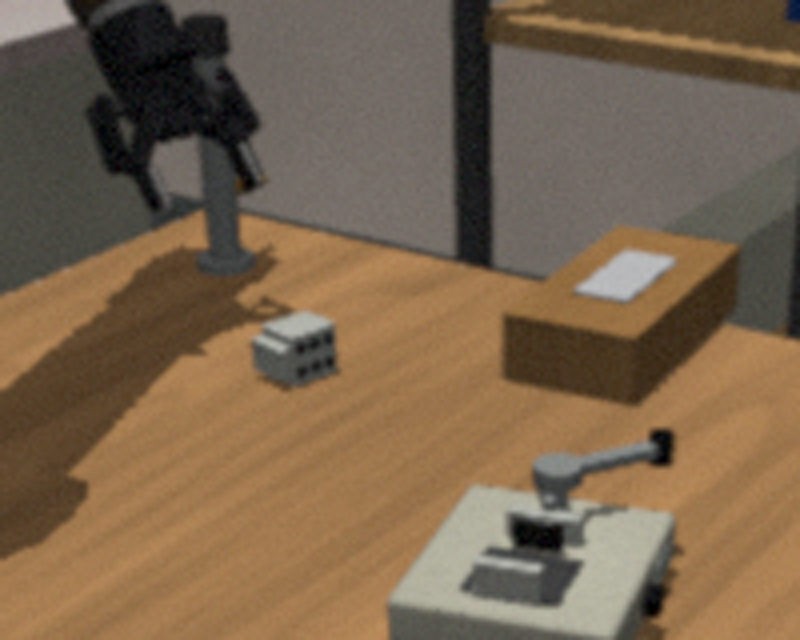

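The block lies on its side with wells toward the +x side. Now the same 90° again: swing over to the other lean.

{"name": "play_rows", "arguments": {"moves": [[[8,0,0],[0,-0.01,-0.02],100],[[16,0,0],[0,-0.01,-0.05],100],[[24,0,0],[0,0,-0.08],100],[[32,0,0],[0,0.01,-0.1],100],[[37,0,0],[0,0.0176,-0.108],100]]}}

```text
time: 18.95
ee_pos: [0.1054, 0.4485, 0.1665]
tcp_rot: [-89.9, -0.0, 76.9]
wrist_force: [0.4, 0.8, -0.5]
opening: 0.0854
```

{"name": "play_rows", "arguments": {"moves": [[[8,0,0],[0,0,-0.02],100],[[16,0,0],[0,0.015,-0.035],100],[[24,0,0],[0,0.03,-0.05],100],[[32,0,0],[0,0.05,-0.06],100],[[40,0,0],[0,0.065,-0.065],100]]}}

```text
time: 19.45
ee_pos: [0.1677, 0.4338, 0.0992]
tcp_rot: [-49.9, 0.3, 76.9]
wrist_force: [0.4, 0.6, 0.4]
opening: 0.0856
```

```bash
python3 -c "
from h import *
C=np.array([.1,.45,.022]);Rt=rot(77,45);a=Rt.apply([0,1,0])
go(C-a*.06,Rt)"
```

```text
t 19.45 pos [0.1677 0.4338 0.0992] rot [-49.8549   0.3     76.9358] q [48.6 10.1 -7.6 94.4 34.4 54.8] open 0.0856 F [0.4 0.6 0.4]
TURN [ 4.85 -0.25 -0.18] SHIFT [ 0.0007  0.0442 -0.0016] dist 0.044 ang 4.9
```

{"name": "play_rows", "arguments": {"moves": [[[4.8,0,0],[0,0.015,-0.0015],100],[[4.8,0,0],[0,0.03,-0.0015],100],[[4.8,0,0],[0,0.04,-0.0015],100],[[4.8,0,0],[0,0.044,-0.0015],100],[[4.8,0,0],[0,0.044,-0.0015],100]]}}

```text
time: 19.95
ee_pos: [0.1397, 0.4405, 0.0651]
tcp_rot: [-45.3, 0.2, 77.2]
wrist_force: [-0.4, 0.4, 0.0]
opening: 0.0853
```

```bash
python3 -c "
from h import *
C=np.array([.1,.45,.022]);Rt=rot(77,45);a=Rt.apply([0,1,0])
go(C+a*.0195,Rt)
c=load('wrist');save(c,'w12.png')"
```

```text
t 19.95 pos [0.1397 0.4405 0.0651] rot [-45.3414   0.2038  77.1967] q [ 49.8  12.2 -11.1  91.4  38.5  54. ] open 0.0853 F [-0.4  0.4  0. ]
TURN [ 0.34 -0.   -0.28] SHIFT [ 0.0007  0.0789 -0.0011] dist 0.079 ang 0.4
```

View pics/w12.png

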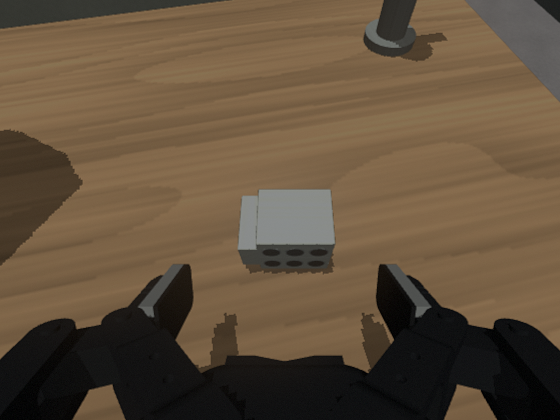

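```bash
python3 -c "
from h import *
c=load('wrist')
P=[plane(c,*p,.044)[:2] for p in((258,190),(331,189),(335,244),(257,245))]
print(P,np.linalg.norm(P[1]-P[0]),np.linalg.norm(P[1]-P[2]))
ex=np.array([np.cos(np.radians(77)),np.sin(np.radians(77))])
m=sum(P)/4;print('centre',m-ex*.006, 'yaw',np.degrees(np.arctan2(*(P[2]-P[3])[::-1])))"
```

```text
[array([0.0754, 0.4368]), array([0.0854, 0.4841]), array([0.1238, 0.4749]), array([0.114 , 0.4291])] 0.04834072968658456 0.039492815524986756
centre [0.0983 0.4504] yaw 77.98599043376109
```

Size checks (48×39.5 mm) and centre (0.098, 0.450) agree with the expectation. Advance and grip.

{"name": "play_rows", "arguments": {"moves": [[[0.3,0,0],[0.0005,0.03,-0.001],100],[[0.3,0,0],[0.0005,0.055,-0.001],100],[[0.3,0,0],[0.0005,0.072,-0.001],100],[[0.3,0,0],[0.0005,0.079,-0.001],100],[[0.3,0,0],[0.0005,0.08,-0.001],100]]}}

```text
time: 20.55
ee_pos: [0.0861, 0.4533, 0.0076]
tcp_rot: [-45.0, 0.1, 77.2]
wrist_force: [-0.3, -0.3, 0.4]
opening: 0.0854
```

{"name": "play_rows", "arguments": {"moves": [[[0.3,0,0],[0,0,0],100],[[0,0,0],[0,0,0],40],[[0,0,0],[0,0,0],40],[[0,0,0],[0,0,0],40],[[0,0,0],[0,0,0],40]]}}

```text
time: 21.05
ee_pos: [0.087, 0.4537, 0.008]
tcp_rot: [-45.0, 0.1, 77.1]
wrist_force: [3.3, -0.9, 5.6]
opening: 0.059
```

```bash
python3 -c "
from h import *
C=np.array([.099,.45,.022]);Rt=rot(77,45);a=Rt.apply([0,1,0])
go(C+a*.0195,Rt)
c=load('wrist');save(c,'w13.png')"
```

```text
t 21.05 pos [0.087  0.4537 0.008 ] rot [-45.02     0.0768  77.0844] q [ 55.3  11.  -18.9  80.5  41.   60.5] open 0.059 F [ 3.3 -0.9  5.6]
TURN [ 0.02  0.01 -0.11] SHIFT [-0.0009  0.0008  0.0011] dist 0.002 ang 0.1
```

View pics/w13.png

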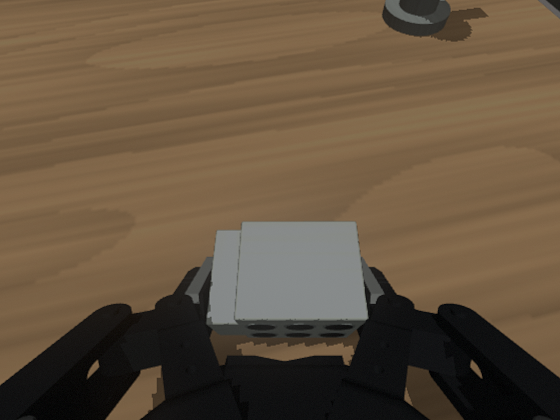

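{"name": "play_rows", "arguments": {"moves": [[[0,0,0],[0,-0.01,0.01],40],[[0,0,0],[0,-0.03,0.03],40],[[0,0,0],[0,-0.05,0.05],40],[[0,0,0],[0,-0.065,0.065],40],[[0,0,0],[0,-0.071,0.071],40]]}}

```text
time: 21.6
ee_pos: [0.0868, 0.454, 0.1101]
tcp_rot: [-45.1, -0.0, 77.1]
wrist_force: [0.4, 0.4, -2.6]
opening: 0.0593
```

{"name": "play_rows", "arguments": {"moves": [[[-8,0,0],[0,0,0],40],[[-16,0,0],[0,0,0],40],[[-24,0,0],[0,0,0],40],[[-32,0,0],[0,0,0],40],[[-40,0,0],[0,0,0],40]]}}

```text
time: 22.1
ee_pos: [0.0867, 0.4535, 0.1084]
tcp_rot: [-85.3, 0.0, 77.1]
wrist_force: [1.0, -0.1, -3.6]
opening: 0.059
```

{"name": "play_rows", "arguments": {"moves": [[[-8,0,0],[0,0.003,-0.005],40],[[-16,0,0],[0,0.007,-0.01],40],[[-24,0,0],[0,0.01,-0.015],40],[[-32,0,0],[0,0.014,-0.02],40],[[-40,0,0],[0,0.0176,-0.0277],40]]}}

```text
time: 22.6
ee_pos: [0.1114, 0.4479, 0.0882]
tcp_rot: [-125.3, 0.0, 77.2]
wrist_force: [1.1, -0.2, -3.7]
opening: 0.059
```

{"name": "play_rows", "arguments": {"moves": [[[-8,0,0],[0,0,0],40],[[-10,0,0],[0,0,0],40],[[-10,0,0],[0,0,0],40],[[-10,0,0],[0,0,0],40],[[-10,0,0],[0,0,0],40]]}}

```text
time: 23.1
ee_pos: [0.1121, 0.4477, 0.0882]
tcp_rot: [-134.9, 0.1, 77.1]
wrist_force: [-0.3, -0.4, -2.2]
opening: 0.0592
```

```bash
python3 -c "
from h import *
Rt=rot(77,-45);a=Rt.apply([0,1,0])
go(np.array([.1,.45,.023])+.0195*a,Rt)
c=load('scene');save(c,'s7.png',(150,30,350,190),4)
"
```

```text
t 23.1 pos [0.1121 0.4477 0.0882] rot [-134.9084    0.0931   77.0803] q [ 99.7   7.4 -13.5  90.1 -40.6 120.4] open 0.0592 F [-0.3 -0.4 -2.2]
TURN [-0.09  0.12 -0.01] SHIFT [-0.0004  0.057   0.0547] dist 0.079 ang 0.2
```

View pics/s7.png

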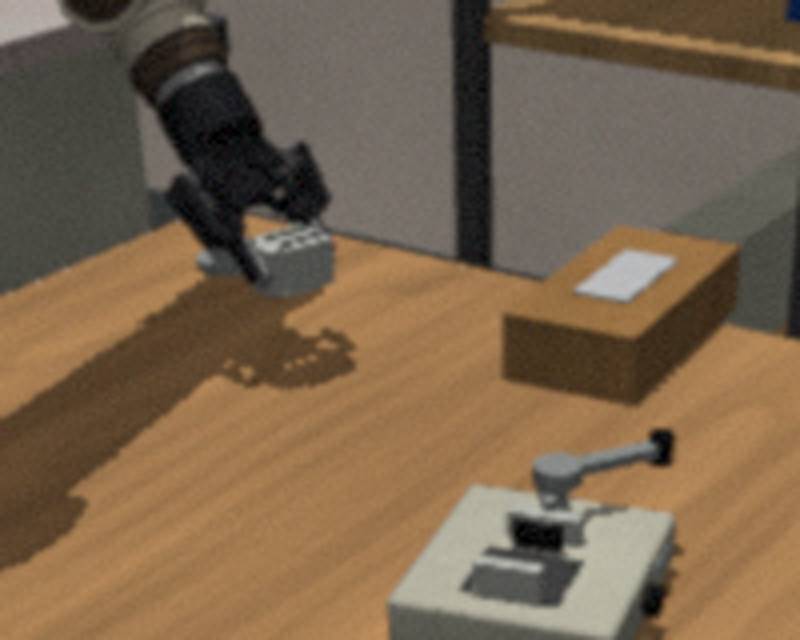

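Wells up now (crop (290,240)). Lower.

{"name": "play_rows", "arguments": {"moves": [[[0,0,0],[0,0.01,0.01],40],[[0,0,0],[0,0.025,0.025],40],[[0,0,0],[0,0.04,0.04],40],[[0,0,0],[0,0.052,0.052],40],[[0,0,0],[0,0.055,0.055],40]]}}

```text
time: 23.65
ee_pos: [0.1123, 0.4465, 0.009]
tcp_rot: [-135.1, 0.2, 77.1]
wrist_force: [-9.9, -11.8, 27.1]
opening: 0.059
```

{"name": "play_rows", "arguments": {"moves": [[[0,0,0],[0,0,0],40],[[0,0,0],[0,0.001,0.001],40],[[0,0,0],[0,0.002,0.002],40],[[0,0,0],[0,0.002,0.002],40],[[0,0,0],[0,0.002,0.002],40]]}}

```text
time: 24.15
ee_pos: [0.1121, 0.4475, 0.009]
tcp_rot: [-135.1, 0.1, 77.2]
wrist_force: [-4.4, -8.4, 16.0]
opening: 0.0591
```

{"name": "play_rows", "arguments": {"moves": [[[0,0,0],[0,0,0],100],[[0,0,0],[0,0,0],100],[[0,0,0],[0,0,0],100],[[0,0,0],[0,-0.015,0],100],[[0,0,0],[0,-0.04,0],100]]}}

```text
time: 24.65
ee_pos: [0.0846, 0.4529, 0.035]
tcp_rot: [-135.0, 0.2, 77.0]
wrist_force: [0.1, 1.0, -0.2]
opening: 0.085
```

{"name": "play_rows", "arguments": {"moves": [[[0,0,0],[0,-0.04,0],100],[[0,0,0],[0,-0.08,0],100],[[8,0,0],[0,-0.12,-0.01],100],[[16,0,0],[0,-0.13,-0.04],100],[[24,0,0],[0,-0.135,-0.07],100]]}}

```text
time: 25.15
ee_pos: [0.0383, 0.4656, 0.1821]
tcp_rot: [-110.7, -0.0, 77.4]
wrist_force: [0.8, 0.1, -0.8]
opening: 0.0852
```

```bash
python3 -c "
from h import *
go([.1,.45,.17],rot(77,0))
"
```

```text
t 25.15 pos [0.0383 0.4656 0.1821] rot [-110.6749   -0.0106   77.3835] q [ 97.   -1.4  -4.1  94.6 -19.4 110.9] open 0.0852 F [ 0.8  0.1 -0.8]
TURN [20.67  0.38  0.08] SHIFT [-0.0018  0.0338 -0.0552] dist 0.065 ang 20.7
```

{"name": "play_rows", "arguments": {"moves": [[[8,0,0],[0,0.01,-0.02],100],[[16,0,0],[-0.001,0.02,-0.04],100],[[20.7,0.4,0],[-0.0018,0.034,-0.055],100],[[20.7,0.4,0],[-0.0018,0.034,-0.055],100],[[20.7,0.4,0],[-0.0018,0.034,-0.055],100]]}}

```text
time: 25.65
ee_pos: [0.102, 0.4481, 0.1683]
tcp_rot: [-90.3, 0.1, 76.6]
wrist_force: [0.6, 0.3, 0.3]
opening: 0.0852
```

```bash
python3 -c "
from h import *
go([.1,.45,.01],rot(77,0))
c=load('wrist');save(c,'w14.png');save(c,'w14c.png',(230,150,350,250),6)
c=load('scene');save(c,'s8.png',(150,30,350,190),4)
"
```

```text
t 25.65 pos [0.102  0.4481 0.1683] rot [-90.3374   0.0835  76.5837] q [77.4 -8.1 -9.7 88.5 -0.3 90.8] open 0.0852 F [0.6 0.3 0.3]
TURN [ 0.34 -0.42 -0.08] SHIFT [0.0016 0.1582 0.0033] dist 0.158 ang 0.5
```

View pics/w14c.png

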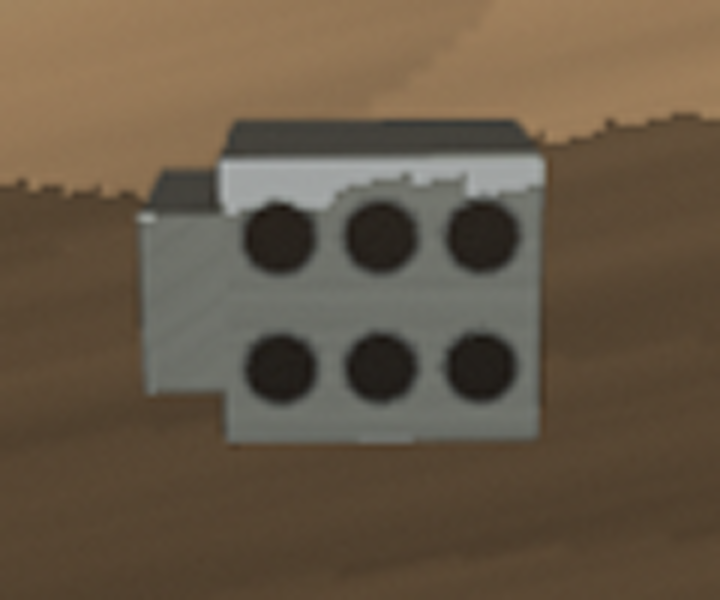

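Block now wells-up, nose left. I'll measure it.

```bash
python3 - <<'E'
from h import *
c=load("wrist")
W=lambda x,y:plane(c,230+x/6-.4,150+y/6-.4,.04)[:2]
b1,b2,s1,s2,n1,n2=[W(*p) for p in((545,155),(540,440),(219,155),(227,442),(141,214),(148,394))]
print(np.array([np.linalg.norm(x) for x in(b1-b2,s1-s2,n1-n2,(b1+b2)/2-(n1+n2)/2)]))
ax=(b1+b2)/2-(n1+n2)/2;y=b1-b2;yaw=np.degrees(np.arctan2(ax[1],ax[0]));print("centre",(n1+n2+b1+b2)/4,yaw,np.degrees(np.arctan2(y[1],y[0]))-90)
C=(n1+n2+b1+b2)/4
go([C[0],C[1],.01],rot(77,0))
E
```

```text
[0.0437 0.0441 0.0277 0.0595]
centre [0.0964 0.4513] 77.5349022220181 77.6957825191337
t 25.8 pos [0.1002 0.4488 0.1683] rot [-90.332    0.0962  76.8245] q [77.6 -8.1 -9.7 88.5 -0.3 90.8] open 0.0852 F [ 0.2  0.2 -0.1]
TURN [ 0.33 -0.18 -0.1 ] SHIFT [0.0019 0.1582 0.0052] dist 0.158 ang 0.4
```

{"name": "play_rows", "arguments": {"moves": [[[0.3,-0.7,0],[0.002,0.04,0.005],100],[[0.3,-0.7,0],[0.002,0.09,0.005],100],[[0.3,-0.7,0],[0.002,0.125,0.005],100],[[0.3,-0.7,0],[0.002,0.145,0.005],100],[[0.3,-0.7,0],[0.002,0.155,0.005],100]]}}

```text
time: 26.3
ee_pos: [0.0959, 0.4503, 0.0111]
tcp_rot: [-90.0, 0.3, 77.6]
wrist_force: [-0.1, -0.3, 0.6]
opening: 0.085
```

```bash
python3 - <<'E'
from h import *
go([.0964,.4513,.01],rot(77.5,0))
E
```

```text
t 26.3 pos [0.0959 0.4503 0.0111] rot [-90.0228   0.2655  77.5815] q [ 78.   -5.3 -24.7  70.9  -0.   90.4] open 0.085 F [-0.1 -0.3  0.6]
TURN [ 0.02  0.08 -0.27] SHIFT [ 0.0011  0.0011 -0.0003] dist 0.002 ang 0.3
```

{"name": "play_rows", "arguments": {"moves": [[[0,0,0],[0.0005,0,0],100],[[0,0,0],[0.0005,0,0],40],[[0,0,0],[0.0005,0,0],40],[[0,0,0],[0.0005,0,0],40],[[0,0,0],[0.0005,0,0],40]]}}

```text
time: 26.8
ee_pos: [0.0976, 0.4529, 0.0152]
tcp_rot: [-90.0, -0.1, 77.4]
wrist_force: [-2.1, -0.3, 5.8]
opening: 0.0587
```

{"name": "play_rows", "arguments": {"moves": [[[0,0,0],[0,0,0],40],[[0,0,0],[0,-0.03,0],40],[[0,0,0],[0,-0.08,0],40],[[0,0,0],[0,-0.13,0],40],[[0,0,0],[0,-0.17,0],40]]}}

```text
time: 27.3
ee_pos: [0.0976, 0.4521, 0.1869]
tcp_rot: [-90.0, -0.1, 77.4]
wrist_force: [-0.3, 1.2, -3.1]
opening: 0.0587
```

```bash
python3 - <<'E'
from h import *
go([.485,.193,.19],rot(15,0))
E
```

```text
t 27.3 pos [0.0976 0.4521 0.1869] rot [-90.001   -0.087   77.4305] q [77.8 -7.7 -7.3 90.3 -0.  90.4] open 0.0587 F [-0.3  1.2 -3.1]
TURN [-0.05 62.43  0.08] SHIFT [-0.1686 -0.0033 -0.4345] dist 0.466 ang 62.4
```

{"name": "play_rows", "arguments": {"moves": [[[0,8,0],[-0.02,0,-0.035],40],[[0,16,0],[-0.04,-0.005,-0.075],40],[[0,24,0],[-0.06,-0.01,-0.115],40],[[0,32,0],[-0.08,-0.01,-0.155],40],[[0,40,0],[-0.1,-0.01,-0.195],40]]}}

```text
time: 27.8
ee_pos: [0.2673, 0.3108, 0.1945]
tcp_rot: [-90.0, -0.1, 37.1]
wrist_force: [1.7, 0.3, -2.2]
opening: 0.0589
```

```bash
python3 - <<'E'
from h import *
go([.51,.106,.2],rot(15,0))
E
```

```text
t 27.8 pos [0.2673 0.3108 0.1945] rot [-90.0278  -0.0504  37.129 ] q [ 49.3 -14.8 -12.4  92.3  -0.  102.2] open 0.0589 F [ 1.7  0.3 -2.2]
TURN [ 0.02 22.13  0.06] SHIFT [ 0.0699 -0.0053 -0.3098] dist 0.318 ang 22.1
```

{"name": "play_rows", "arguments": {"moves": [[[0,4,0],[0.01,0,-0.045],40],[[0,8,0],[0.02,0,-0.09],40],[[0,12,0],[0.03,-0.002,-0.135],40],[[0,16,0],[0.04,-0.004,-0.18],40],[[0,20,0],[0.05,-0.005,-0.22],40]]}}

```text
time: 28.3
ee_pos: [0.4411, 0.1658, 0.1995]
tcp_rot: [-90.1, -0.0, 17.2]
wrist_force: [2.1, 0.9, -1.6]
opening: 0.0586
```

{"name": "play_rows", "arguments": {"moves": [[[0,2,0],[-0.005,0,-0.04],40],[[0,2,0],[-0.011,0,-0.075],40],[[0,2,0],[-0.011,0,-0.085],40],[[0,2,0],[-0.011,0,-0.085],40],[[0,2,0],[-0.011,0,-0.085],40]]}}

```text
time: 28.8
ee_pos: [0.4545, 0.0837, 0.199]
tcp_rot: [-90.0, 0.0, 15.4]
wrist_force: [0.1, 0.2, -2.4]
opening: 0.0583
```

```bash
python3 - <<'E'
from h import *
go([.51,.106,.2],rot(15,0))
c=load("wrist");save(c,"w15.png")
E
```

```text
t 28.8 pos [0.4545 0.0837 0.199 ] rot [-90.0472   0.0069  15.422 ] q [10.5 -7.6 -5.8 91.7 -0.  85. ] open 0.0583 F [ 0.1  0.2 -2.4]
TURN [ 0.05  0.42 -0.01] SHIFT [ 0.0594 -0.001   0.0067] dist 0.06 ang 0.4
```

View pics/w15.png

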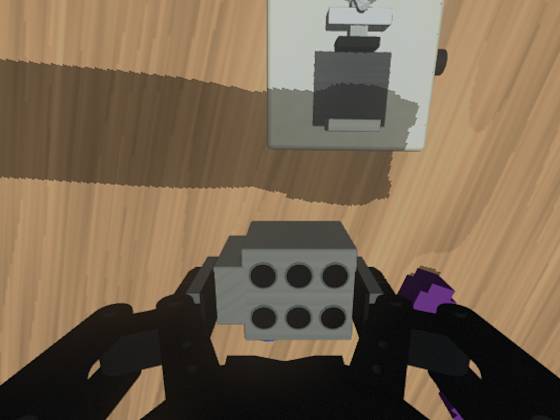

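```bash
python3 - <<'E'
from h import *
c=load("wrist");save(c,"w15c.png",(255,0,455,155),4)
E
```

```text
(no output)
```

View pics/w15c.png

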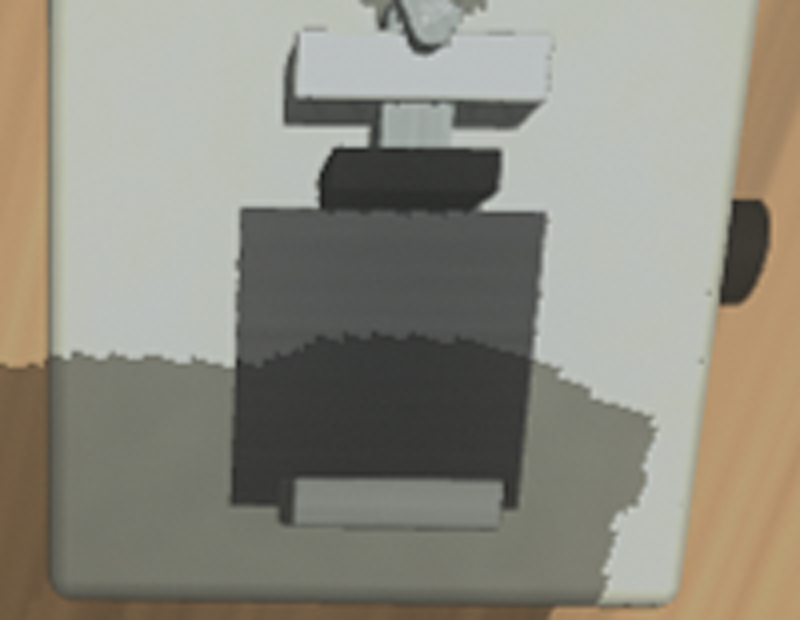

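```bash
python3 - <<'E'
from h import *
c=load("wrist")
W=lambda x,y,z:plane(c,255+x/4-.4,y/4-.4,z)[:2]
pl=[W(*p,.045) for p in((241,209),(546,213),(517,508),(231,504))]
fe=[W(*p,.071) for p in((295,480),(504,480),(500,527),(293,525))]
dk=[W(*p,.045) for p in((47,600),(682,606))]
ang=lambda a,b:np.degrees(np.arctan2(*(b-a)[::-1]))
print("plate",pl,[np.linalg.norm(pl[i]-pl[(i+1)%4]) for i in range(4)],"mean",sum(pl)/4, ang(pl[0],pl[1]),ang(pl[3],pl[2]),ang(pl[2],pl[1])-90,ang(pl[3],pl[0])-90)
print("fence",fe,[np.linalg.norm(fe[i]-fe[(i+1)%4]) for i in range(4)],ang(fe[0],fe[1]),"mid face",(fe[0]+fe[1])/2)
print("deck",dk,np.linalg.norm(dk[0]-dk[1]),ang(*dk))
print("pad/guide top z .065", W(297,99,.065),W(548,99,.065),ang(W(297,99,.065),W(548,99,.065)))
# held block top at z? block top corners
b=[plane(c,*p,.199-.0152+.04)[:2] for p in((356,248),(351,339),(217,266),(220,324))]
print(b,sum(b)/4,ang((b[2]+b[3])/2,(b[0]+b[1])/2),np.linalg.norm((b[2]+b[3])/2-(b[0]+b[1])/2))
E
```

```text
plate [array([0.4446, 0.2168]), array([0.5084, 0.2338]), array([0.5241, 0.1743]), array([0.4604, 0.1575])] [np.float64(0.06607367714534422), np.float64(0.06149422149301775), np.float64(0.06583555188359656), np.float64(0.061393867894636724)] mean [0.4844 0.1956] 14.884467404327195 14.797218071135863 14.749407113844171 14.971487957575818
fence [array([0.4697, 0.1651]), array([0.5118, 0.1768]), array([0.5143, 0.1677]), array([0.4721, 0.1563])] [np.float64(0.043621985733578915), np.float64(0.009480447570845553), np.float64(0.04365446523099712), np.float64(0.009073741794274514)] 15.567288845204253 mid face [0.4907 0.1709]
deck [array([0.4252, 0.1252]), array([0.5693, 0.1639])] 0.14919697810885083 15.037204122254328
pad/guide top z .065 [0.4488 0.2341] [0.4966 0.2474] 15.563247404699032
[array([0.4767, 0.112 ]), array([0.4889, 0.0701]), array([0.4237, 0.0889]), array([0.4309, 0.062 ])] [0.4551 0.0833] 15.713645385458054 0.05769299936999962
```

```bash
python3 - <<'E'
from h import *
go([.4836,.1948,.13],rot(15,0))
E
```

```text
t 28.95 pos [0.4544 0.0842 0.1988] rot [-90.0579   0.0223  15.5242] q [10.5 -7.6 -5.8 91.7 -0.1 85. ] open 0.0587 F [-0.1 -0.8 -2.1]
TURN [ 0.06  0.52 -0.02] SHIFT [0.0578 0.0687 0.0988] dist 0.133 ang 0.5
```

{"name": "play_rows", "arguments": {"moves": [[[0,0.5,0],[0.02,0,0.035],40],[[0,0.5,0],[0.045,0.01,0.07],40],[[0,0.5,0],[0.0578,0.04,0.09],40],[[0,0.5,0],[0.0578,0.06,0.0988],40],[[0,0.5,0],[0.0578,0.0687,0.0988],40]]}}

```text
time: 29.45
ee_pos: [0.4825, 0.1954, 0.1274]
tcp_rot: [-90.1, 0.2, 15.1]
wrist_force: [0.2, -0.0, -2.0]
opening: 0.0587
```

{"name": "play_rows", "arguments": {"moves": [[[0,0,0],[0,0,0],40],[[0,0,0],[0,0,0],40],[[0,0,0],[0,0.01,0],40],[[0,0,0],[0,0.025,0],40],[[0,0,0],[0,0.03,0],40]]}}

```text
time: 29.95
ee_pos: [0.4833, 0.1931, 0.0979]
tcp_rot: [-90.1, 0.1, 14.9]
wrist_force: [-0.7, 0.4, -3.0]
opening: 0.0586
```

```bash
python3 - <<'E'
from h import *
go([.4836,.1948,.0607],rot(15,0))
c=load("wrist");save(c,"w16.png")
c=load("side");save(c,"d2.png",(240,220,380,350),5)
E
```

```text
t 29.95 pos [0.4833 0.1931 0.0979] rot [-90.0787   0.1383  14.9029] q [21.8  0.6 -9.2 80.3 -0.1 96.9] open 0.0586 F [-0.7  0.4 -3. ]
TURN [ 0.08 -0.1  -0.14] SHIFT [0.0008 0.0372 0.0016] dist 0.037 ang 0.2
```

View pics/w16.png

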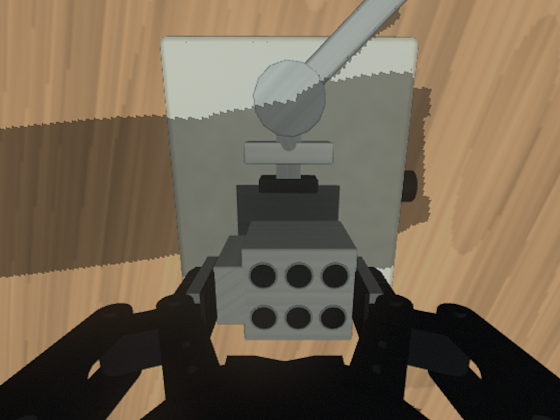

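View pics/d2.png

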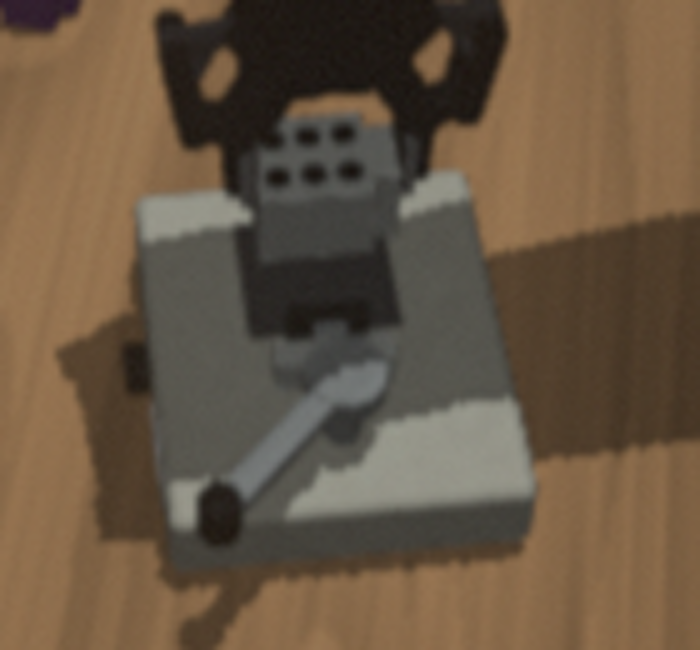

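Block is over the plate with its nose away from the dial (dial at side-crop (135,365)). Descend.

{"name": "play_rows", "arguments": {"moves": [[[0,0,0],[0.001,0.002,0.002],40],[[0,0,0],[0.001,0.012,0.002],40],[[0,0,0],[0.001,0.024,0.002],40],[[0,0,0],[0.001,0.032,0.002],40],[[0,0,0],[0.001,0.034,0.002],40]]}}

```text
time: 30.55
ee_pos: [0.4835, 0.1956, 0.0641]
tcp_rot: [-90.1, 0.2, 14.9]
wrist_force: [-0.5, 0.5, -3.1]
opening: 0.0586
```

{"name": "play_rows", "arguments": {"moves": [[[0,0,0],[0,0,0],40],[[0,0,0],[0,0,0],40],[[0,0,0],[0,0.001,0],40],[[0,0,0],[0,0.002,0],40],[[0,0,0],[0,0.002,0],40]]}}

```text
time: 31.05
ee_pos: [0.4844, 0.1959, 0.0639]
tcp_rot: [-90.1, 0.0, 14.9]
wrist_force: [-0.4, -0.3, -2.0]
opening: 0.0587
```

```bash
python3 - <<'E'
from h import *
go([.4836,.1948,.0607],rot(15,0))
E
```

```text
t 31.05 pos [0.4844 0.1959 0.0639] rot [-90.066    0.0291  14.9407] q [ 22.1   1.4 -12.2  76.4  -0.1  97.1] open 0.0587 F [-0.4 -0.3 -2. ]
TURN [ 0.07 -0.06 -0.03] SHIFT [-0.001   0.0032 -0.0009] dist 0.003 ang 0.1
```

{"name": "play_rows", "arguments": {"moves": [[[0,0,0],[-0.0005,0.001,-0.0005],40],[[0,0,0],[-0.0005,0.002,-0.0005],40],[[0,0,0],[-0.0005,0.003,-0.0005],40],[[0,0,0],[-0.0005,0.0035,-0.0005],40],[[0,0,0],[-0.0005,0.0035,-0.0005],40]]}}

```text
time: 31.55
ee_pos: [0.484, 0.1953, 0.0603]
tcp_rot: [-90.1, 0.0, 14.9]
wrist_force: [0.0, -0.5, -2.2]
opening: 0.0587
```

{"name": "play_rows", "arguments": {"moves": [[[0,0,0],[0,0.0005,0],40],[[0,0,0],[0,0.001,0],40],[[0,0,0],[0,0.001,0],40],[[0,0,0],[0,0.001,0],40],[[0,0,0],[0,0.001,0],40]]}}

```text
time: 32.05
ee_pos: [0.484, 0.1953, 0.0602]
tcp_rot: [-90.1, -0.0, 14.9]
wrist_force: [-3.8, -1.1, 6.3]
opening: 0.0589
```

{"name": "play_rows", "arguments": {"moves": [[[0,0,0],[0,0,0],85],[[0,0,0],[0,0,0],100],[[0,0,0],[0,0,0],100],[[0,0,0],[0,-0.01,0],100],[[0,0,0],[0,-0.04,0],100]]}}

```text
time: 32.55
ee_pos: [0.4826, 0.1947, 0.0977]
tcp_rot: [-90.1, 0.3, 14.9]
wrist_force: [-0.5, 0.2, 0.1]
opening: 0.0854
```

{"name": "play_rows", "arguments": {"moves": [[[0,0,0],[0,-0.03,0],100],[[0,0,0],[0,-0.07,0],100],[[0,0,0],[0,-0.11,0],100],[[0,0,0],[0,-0.12,0],100],[[0,0,0],[0,-0.12,0],100]]}}

```text
time: 33.05
ee_pos: [0.4848, 0.1958, 0.2217]
tcp_rot: [-90.0, -0.2, 14.9]
wrist_force: [0.2, -0.2, -0.1]
opening: 0.0857
```

```bash
python3 - <<'E'
from h import *
go([.4836,.1948,.0607],rot(15,0))
c=load("wrist");save(c,"w17.png")
E
```

```text
t 33.05 pos [0.4848 0.1958 0.2217] rot [-90.0374  -0.182   14.9372] q [22.   0.9  4.7 93.7 -0.1 97.1] open 0.0857 F [ 0.2 -0.2 -0.1]
TURN [ 0.04 -0.06  0.18] SHIFT [-0.002   0.161  -0.0006] dist 0.161 ang 0.2
```

View pics/w17.png

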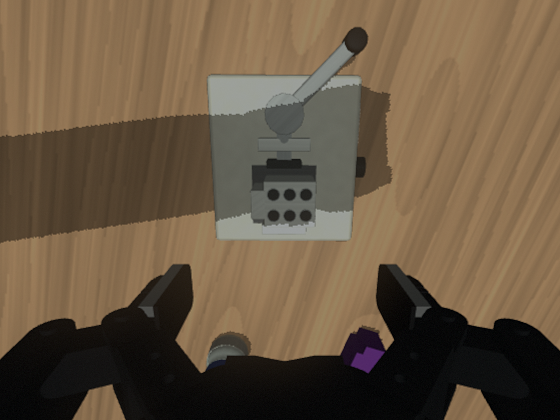

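```bash
python3 - <<'E'
from h import *
c=load("wrist");save(c,"w17c.png",(230,130,350,245),6)
tip=plane(c,356,39,.094);piv=plane(c,285,113,.086);print("tip",tip,"piv",piv)
yaw=np.radians(194.95);ex=np.array([np.cos(yaw),np.sin(yaw)]);ey=np.array([-ex[1],ex[0]]);S=np.array([.4847,.1925])
print("exp piv",S-.082*ey,"exp tip",S-.082*ey+.08*(np.cos(-2.4)*ex+np.sin(-2.4)*ey))
E
```

```text
tip [0.5033 0.3389 0.094 ] piv [0.4642 0.2722 0.086 ]
exp piv [0.4635 0.2717] exp tip [0.5066 0.3392]
```

View pics/w17c.png

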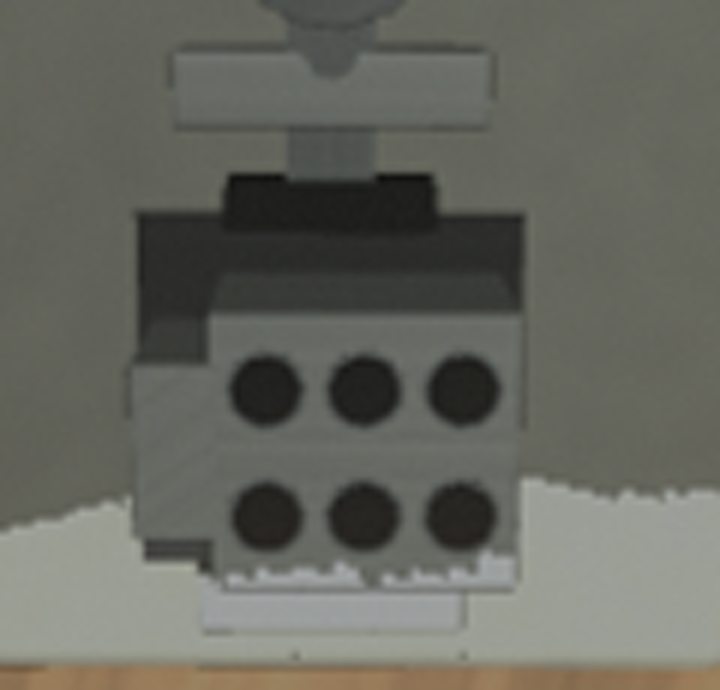

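```bash
cat >> h.py <<'E'
yaw=np.radians(194.95);ex=np.array([np.cos(yaw),np.sin(yaw)]);ey=np.array([-ex[1],ex[0]]);S=np.array([.4847,.1925]);PV=S-.082*ey
def lev(phi,z,r=.08):
    p=PV+r*np.array([np.cos(np.radians(phi)),np.sin(np.radians(phi))]);go([p[0],p[1],z],rot(phi-90))
E
python3 - <<'E'
from h import *
c=load("wrist")
W=lambda x,y,z:plane(c,230+x/6-.4,130+y/6-.4,z)[:2]
b=[W(*p,.085) for p in((522,312),(516,588),(133,362),(138,540))]
C=sum(b)/4;ax=(b[2]+b[3]-b[0]-b[1])/2;print("len",np.linalg.norm(ax),"heater xy of centre",(C-S)@ex,(C-S)@ey,"yaw err",np.degrees(np.arctan2(ax@ey,ax@ex)))
lev(58.5,.13)
E
```

```text
len 0.05868705954725429 heater xy of centre 0.0006067000703585372 -0.001798290227812153 yaw err -0.037831437950156435
t 33.2 pos [0.4836 0.1953 0.2178] rot [-90.0827   0.1533  14.9389] q [22.   1.   4.4 93.6 -0.1 97.1] open 0.0854 F [-1.   1.   0.3]
TURN [ 0.14 46.44 -0.11] SHIFT [0.0585 0.0875 0.1343] dist 0.171 ang 46.4
```

Block is at (0.6, −1.8) mm from the seat with yaw error ~0: well placed. Now cage the lever grip.

{"name": "play_rows", "arguments": {"moves": [[[0,8,0],[0.01,0,0.03],50],[[0,16,0],[0.02,0,0.06],50],[[0,24,0],[0.035,0.01,0.09],50],[[0,32,0],[0.05,0.03,0.12],50],[[0,40,0],[0.0585,0.06,0.134],50]]}}

```text
time: 33.7
ee_pos: [0.506, 0.3423, 0.1576]
tcp_rot: [-90.1, -0.0, -25.3]
wrist_force: [0.1, 0.3, 0.8]
opening: 0.0426
```

```bash
python3 - <<'E'
from h import *
lev(58.5,.12)
E
```

```text
t 33.7 pos [0.506  0.3423 0.1576] rot [-90.061   -0.0014 -25.3055] q [ 34.1  12.6  10.5  87.9  -0.  149.4] open 0.0426 F [0.1 0.3 0.8]
TURN [0.06 6.19 0.  ] SHIFT [ 0.0004  0.0376 -0.0023] dist 0.038 ang 6.2
```

{"name": "play_rows", "arguments": {"moves": [[[0,6,0],[0,0.02,-0.002],50],[[0,6,0],[0,0.03,-0.002],50],[[0,6,0],[0,0.035,-0.002],50],[[0,6,0],[0,0.035,-0.002],50],[[0,6,0],[0,0.035,-0.002],50]]}}

```text
time: 34.2
ee_pos: [0.5056, 0.338, 0.1253]
tcp_rot: [-90.0, -0.1, -31.0]
wrist_force: [0.1, -0.4, 0.9]
opening: 0.0426
```

```bash
python3 - <<'E'
from h import *
lev(58.5,.072)
c=load("wrist");save(c,"w18.png")
E
```

```text
t 34.2 pos [0.5056 0.338  0.1253] rot [-89.9926  -0.059  -31.009 ] q [ 33.8  12.1   6.3  84.2  -0.1 154.8] open 0.0426 F [ 0.1 -0.4  0.9]
TURN [-0.01  0.49  0.06] SHIFT [-0.0012  0.0533  0.0016] dist 0.053 ang 0.5
```

View pics/w18.png

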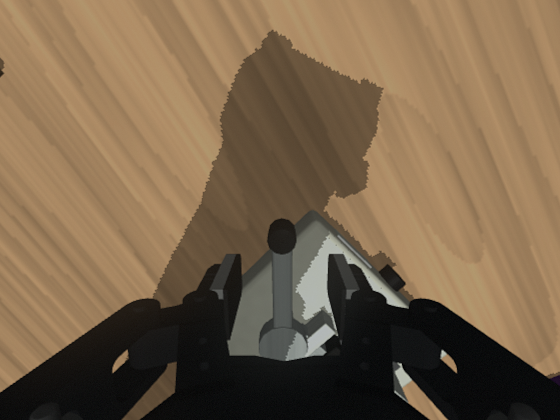

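Grip at (282,232) is centred between the jaws. Descend around it.

{"name": "play_rows", "arguments": {"moves": [[[0,0.5,0],[-0.001,0.015,0.0015],50],[[0,0.5,0],[-0.001,0.03,0.0015],50],[[0,0.5,0],[-0.001,0.043,0.0015],50],[[0,0.5,0],[-0.001,0.05,0.0015],50],[[0,0.5,0],[-0.001,0.052,0.0015],50]]}}

```text
time: 34.75
ee_pos: [0.5044, 0.3394, 0.0705]
tcp_rot: [-90.2, 0.0, -31.6]
wrist_force: [-0.4, 0.4, 0.1]
opening: 0.0428
```

{"name": "play_rows", "arguments": {"moves": [[[0,0,0],[0,0,0],36],[[0,0,0],[0,0,0],36],[[0,0,0],[0,0,0],36],[[0,0,0],[0,0,0],36],[[0,0,0],[0,0,0],36]]}}

```text
time: 35.25
ee_pos: [0.5052, 0.3399, 0.0724]
tcp_rot: [-90.0, -0.0, -31.6]
wrist_force: [-0.1, -0.3, 0.0]
opening: 0.0309
```

```bash
python3 - <<'E'
from h import *
lev(58.5,.072)
c=load("wrist");save(c,"w19.png")
E
```

```text
t 35.25 pos [0.5052 0.3399 0.0724] rot [-90.0465  -0.0356 -31.5595] q [ 34.   12.9   1.4  78.6  -0.1 155.5] open 0.0309 F [-0.1 -0.3  0. ]
TURN [ 0.05 -0.06  0.04] SHIFT [0.0002 0.0004 0.0001] dist 0.0 ang 0.1
```

View pics/w19.png

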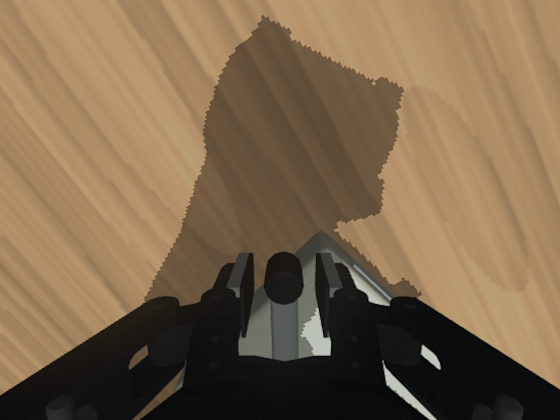

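Grip is caged at (284,278). Sweep along the arc, 25° a call.

{"name": "play_rows", "arguments": {"moves": [[[0,-5,0],[-0.007,0,-0.0003],36],[[0,-10,0],[-0.0139,0,-0.0012],36],[[0,-15,0],[-0.0207,0,-0.0027],36],[[0,-20,0],[-0.0274,0,-0.0048],36],[[0,-25,0],[-0.0338,0,-0.0075],36]]}}

```text
time: 35.8
ee_pos: [0.4721, 0.3512, 0.0722]
tcp_rot: [-90.1, -0.0, -6.4]
wrist_force: [-0.4, -1.0, 0.5]
opening: 0.0306
```

{"name": "play_rows", "arguments": {"moves": [[[0,-5,0],[-0.007,0,-0.0003],36],[[0,-10,0],[-0.0139,0,-0.0012],36],[[0,-15,0],[-0.0207,0,-0.0027],36],[[0,-20,0],[-0.0274,0,-0.0048],36],[[0,-25,0],[-0.0338,0,-0.0075],36]]}}

```text
time: 36.3
ee_pos: [0.4377, 0.3476, 0.0723]
tcp_rot: [-90.1, 0.0, 18.6]
wrist_force: [0.2, -1.0, 0.8]
opening: 0.0308
```

```bash
python3 - <<'E'
from h import *
lev(108.5,.072)
c=load("wrist");save(c,"w20.png")
E
```

```text
t 36.3 pos [0.4377 0.3476 0.0723] rot [-90.065    0.0198  18.6479] q [ 38.5   6.1  -6.3  77.6  -0.1 109.8] open 0.0308 F [ 0.2 -1.   0.8]
TURN [ 0.06  0.15 -0.02] SHIFT [ 0.0004  0.0003 -0.0001] dist 0.001 ang 0.2
```

View pics/w20.png

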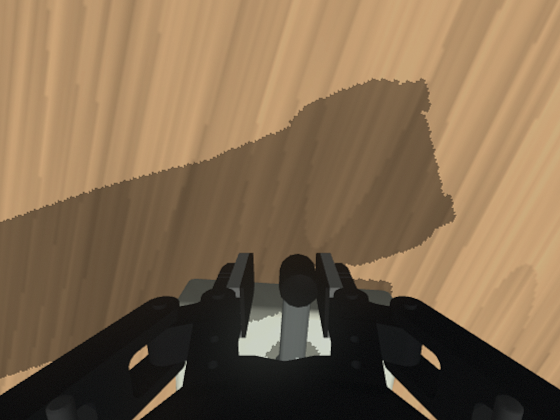

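Lever follows (grip against the trailing finger at (298,280)). Continue.

{"name": "play_rows", "arguments": {"moves": [[[0,-5,0],[-0.007,0,-0.0003],36],[[0,-10,0],[-0.0139,0,-0.0012],36],[[0,-15,0],[-0.0207,0,-0.0027],36],[[0,-20,0],[-0.0274,0,-0.0048],36],[[0,-25,0],[-0.0338,0,-0.0075],36]]}}

```text
time: 36.85
ee_pos: [0.4085, 0.3298, 0.0724]
tcp_rot: [-90.1, 0.0, 43.5]
wrist_force: [2.8, 0.7, -0.7]
opening: 0.0309
```

{"name": "play_rows", "arguments": {"moves": [[[0,-5,0],[-0.007,0,-0.0003],36],[[0,-10,0],[-0.0139,0,-0.0012],36],[[0,-15,0],[-0.0207,0,-0.0027],36],[[0,-20,0],[-0.0274,0,-0.0048],36],[[0,-25,0],[-0.0338,0,-0.0075],36]]}}

```text
time: 37.35
ee_pos: [0.3889, 0.301, 0.0724]
tcp_rot: [-90.0, 0.0, 68.5]
wrist_force: [0.3, 0.9, -0.4]
opening: 0.0307
```

{"name": "play_rows", "arguments": {"moves": [[[0,-5,0],[-0.007,0,-0.0003],36],[[0,-10,0],[-0.0139,0,-0.0012],36],[[0,-14,0],[-0.0193,0,-0.0024],36],[[0,-14,0],[-0.0193,0,-0.0024],36],[[0,-14,0],[-0.0193,0,-0.0024],36]]}}

```text
time: 37.85
ee_pos: [0.3842, 0.2824, 0.0724]
tcp_rot: [-90.0, 0.1, 82.3]
wrist_force: [0.3, 0.1, 0.7]
opening: 0.0306
```

```bash
python3 - <<'E'
from h import *
lev(172,.072)
c=load("wrist");save(c,"w21.png")
E
```

```text
t 37.85 pos [0.3842 0.2824 0.0724] rot [-90.0106   0.0534  82.2513] q [ 36.3  -5.1 -17.6  77.6  -0.   44.1] open 0.0306 F [0.3 0.1 0.7]
TURN [ 0.01  0.25 -0.05] SHIFT [ 0.0005  0.0004 -0.0001] dist 0.001 ang 0.3
```

View pics/w21.png

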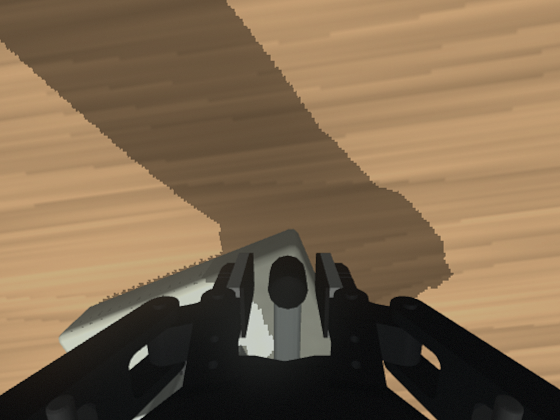

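The grip sits at (287,282), mid-jaw and off both fingers, with no force, so the lever has snapped to its stop. Open a little, rise and look.

{"name": "play_rows", "arguments": {"moves": [[[0,0,0],[0,0,0],50],[[0,0,0],[0,-0.01,0],50],[[0,0,0],[0,-0.04,0],50],[[0,0,0],[0,-0.09,0],50],[[0,0,0],[0,-0.13,0],50]]}}

```text
time: 38.4
ee_pos: [0.3838, 0.2824, 0.2052]
tcp_rot: [-90.0, 0.0, 82.4]
wrist_force: [0.0, -0.0, 1.0]
opening: 0.0424
```

```bash
python3 - <<'E'
from h import *
p=S+.05*ey
go([p[0],p[1],.22],rot(15))
E
```

```text
t 38.4 pos [0.3838 0.2824 0.2052] rot [-90.0377   0.0305  82.4085] q [36.4 -5.5 -3.3 92.2 -0.  44. ] open 0.0424 F [ 0. -0.  1.]
TURN [ 0.05 67.41 -0.  ] SHIFT [-0.122  -0.0147 -0.131 ] dist 0.18 ang 67.4
```

{"name": "play_rows", "arguments": {"moves": [[[0,8,0],[-0.02,-0.015,-0.02],50],[[0,16,0],[-0.045,-0.015,-0.05],50],[[0,24,0],[-0.07,-0.015,-0.08],50],[[0,32,0],[-0.1,-0.015,-0.11],50],[[0,40,0],[-0.122,-0.015,-0.131],50]]}}

```text
time: 38.9
ee_pos: [0.499, 0.1425, 0.2181]
tcp_rot: [-90.1, 0.0, 42.0]
wrist_force: [0.2, 0.5, 0.6]
opening: 0.0426
```

{"name": "play_rows", "arguments": {"moves": [[[0,8,0],[0,0,0],50],[[0,16,0],[0,0,0],50],[[0,24,0],[0,0,0],50],[[0,27,0],[0,0,0],50],[[0,27,0],[0,0,0],50]]}}

```text
time: 39.4
ee_pos: [0.4979, 0.1443, 0.218]
tcp_rot: [-90.1, 0.0, 15.4]
wrist_force: [-0.5, 0.3, 0.7]
opening: 0.0427
```

```bash
python3 - <<'E'
from h import *
p=S+.05*ey
go([p[0],p[1],.22],rot(15))
c=load("wrist");save(c,"w22.png",(180,20,400,200),3.6)
c=load("side");save(c,"d3.png",(240,220,380,350),5)
c=load("scene");save(c,"s9.png")
E
```

```text
t 39.4 pos [0.4979 0.1443 0.218 ] rot [-90.0647   0.0096  15.3705] q [16.2  0.4  3.8 93.5 -0.1 90.8] open 0.0427 F [-0.5  0.3  0.7]
TURN [ 0.06  0.37 -0.01] SHIFT [-0.0003 -0.002  -0.    ] dist 0.002 ang 0.4
```

View pics/w22.png

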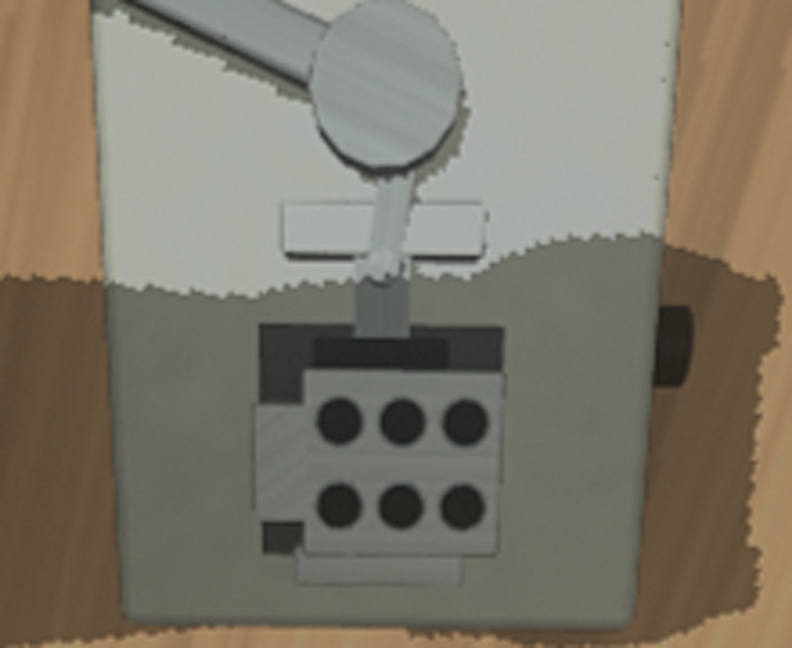

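View pics/d3.png

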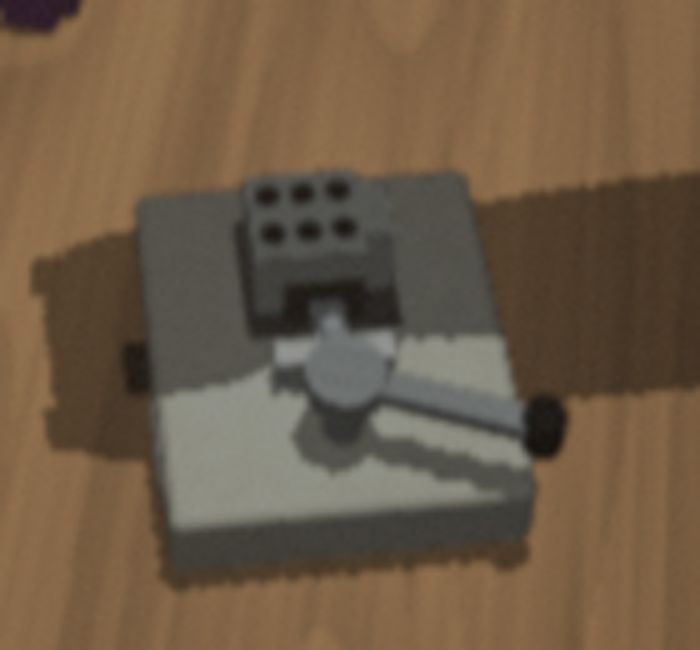

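View pics/s9.png

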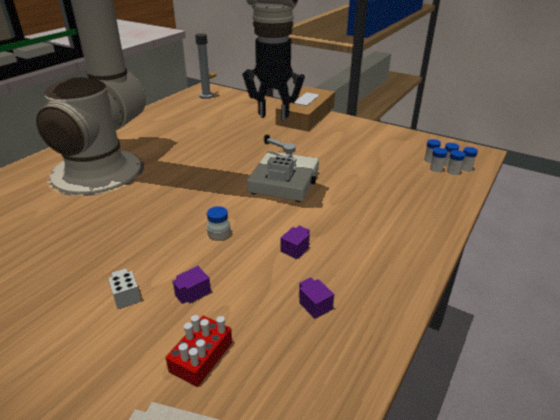

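```bash
python3 - <<'E'
from h import *
c=load("wrist")
W=lambda x,y,z:plane(c,180+x/3.6-.4,20+y/3.6-.4,z)[:2]
b=[W(*p,.085) for p in((503,374),(498,553),(256,405),(262,521))]
C=sum(b)/4;ax=(b[2]+b[3]-b[0]-b[1])/2;print("len",np.linalg.norm(ax),"xy",(C-S)@ex,(C-S)@ey,"yaw",np.degrees(np.arctan2(ax@ey,ax@ex)))
f=[W(*p,.071) for p in((297,583),(463,584))];print("fence outer y (32)",[(q-S)@ey for q in f])
d=load("side");t=plane(d,240+545/5-.4,220+418/5-.4,.088)[:2]-PV;print("lever angle",np.arctan2(t@ey,t@ex)+2.4,np.linalg.norm(t))
E
```

```text
len 0.05842828479681626 xy -0.00011350277459130386 0.0003138371263476763 yaw 0.2620913451169277
fence outer y (32) [np.float64(0.03192476281485185), np.float64(0.03170372260320527)]
lever angle 1.986090502718889 0.07936592878524368
```

All checks agree, so I'm handing the job in.

```bash
python3 -c "
from workcell import job_done
print(job_done())"
```

```text
the job is handed in; nothing more can be done
None
```

The upside-down block is now wells-up on the hot plate against the fence, nose away from the dial, and the cam lever is clamped. I handed the job in at about 39.5 s. `job_done` gives no verdict.

**How it was done:** I turned the block in two 90° rolls about its nose axis, gripping its ends with the tool leaning 45°, on clear bench. I then placed it on the plate with the tool pointing down. To clamp, I caged the lever grip between the fingers and swept it round its arc. My first set-down spot turned out to be right beside a brown box, so I moved the block once before rolling it.

**Last checks, from the camera images:**

| Check | Measured | Needed |
|---|---|---|
| Block along the fence, from the seat | −0.1 mm | within 8 mm |
| Block towards the fence, from the seat | 0.3 mm | within 3 mm |
| Block angle to the fence | 0.3° | within 4° |
| Cam lever angle | about 1.99 rad | above 1.88 rad |

- **Pad force:** it could not be measured. In the image the pad stands against the block and the lever stayed put after I let go.
- **Spare, pot and rack:** they look unmoved in the last scene picture.
- **Disagreement:** the scene and side cameras differed by about 5 mm in y. I used the wrist camera for the placing, where the known sizes came out right to within about 2 mm.

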